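Break down the die stack onto its inspection stations

TASK

Take the stack of machined die parts apart one piece at a time from the top, and set each down (do not drop it) on its own station, in this order: the punch standing upright in the middle of the round dish, the ring over the post and down on its foot, the square block flat in the middle of the dark granite plate, and last the long base plate squarely across both parallels, centred on them. Leave the tin and the sheet-metal parts box where they are.

Things in the scene. Friction and masses are not known exactly. Their poses are not given: they have to be found in the camera images.
- punch: Steel punch, top of the stack, standing upright: round flange at the bottom 34 mm diameter and 8 mm high, then a round stem 22 mm diameter up to the top at 44 mm. Origin at the centre of its underside, z up its axis. About 0.15 kg.
- ring: Dark steel ring, second from the top: 44 mm outer diameter, 24 mm bore, 18 mm high. Origin on its axis at the underside, z along the axis. It lies flat on the block; the punch's flange stands on it. About 0.15 kg.
- block: Plain square steel block, 52 x 52 mm, 24 mm high, third from the top. Origin at the centre of its underside, x and y square to its sides, z up. It lies on the base plate. About 0.5 kg.
- base_plate: Aluminium plate at the bottom of the stack, lying on the table: 110 mm along its x, 60 mm along its y, 20 mm high, with four small dark dowel holes near the corners of its top (drawn only). Origin at the centre of its underside, z up. About 0.36 kg.
- dish: Station for the punch: round shallow aluminium dish, fixed; 86 mm outside diameter at the rim, about 76 mm across the flat inside, 14 mm high. Origin at the centre of its underside; its inner floor is 4 mm above the origin.
- post_stand: Station for the ring: fixed round grey foot 72 mm in diameter, 6 mm high, with a thin upright brass post 8 mm in diameter on its centre, whose top is 34 mm above the origin. Origin at the centre of the underside, z up along the post.
- granite: Station for the block: fixed dark square granite plate 80 x 80 mm, 25 mm high. Origin at the centre of its underside, z up, x and y square to its sides; its top is 25 mm above the origin.
- parallels: Station for the base plate: fixed grey sheet 100 x 84 mm (x by y), 4 mm thick, carrying two parallel steel bars, each 12 mm wide and 80 mm long along y, at x = -35 and +35 mm, their tops 16 mm above the origin. Origin at the centre of the underside, z up. The base plate lies on both bars with its long x axis along this x axis (either way round).
- parts_box: Bystander: loose open sheet-metal box 120 x 60 mm (x by y), 35 mm high. Origin at the centre of its underside. Not to be moved.
- tin: Bystander: loose green round tin, 60 mm in diameter, 80 mm high. Origin at the centre of its underside. Not to be moved.
Things that resemble listed ones, but are neither listed nor needed, are in the scene too. Leave any brown or green look-alike of the block alone.

How it is judged:
On the way, in this order (a step that is already met when the one before it is completed fails the run):
1. the punch stands in the round dish, let go (horizontal distance between punch and dish below 0.02 m and z of punch in the frame of dish between 0.001 and 0.008 m and angle between punch's own z axis and vertical below 0.1 rad and contact force between punch and the fingers below 0.2 N), for 0.2 s.
2. the ring lies on the foot of the post stand with the post through it, let go (horizontal distance between ring and post_stand below 0.011 m and z of ring in the frame of post_stand between 0.003 and 0.01 m and angle between ring's own z axis and vertical below 0.1 rad and contact force between ring and the fingers below 0.2 N), for 0.2 s.
3. the square block lies flat in the middle of the granite plate, let go (horizontal distance between block and granite below 0.014 m and z of block in the frame of granite between 0.022 and 0.029 m and angle between block's own z axis and vertical below 0.1 rad and contact force between block and the fingers below 0.2 N), for 0.2 s.
4. the base plate lies across both parallels, let go (horizontal distance between base_plate and parallels below 0.015 m and z of base_plate in the frame of parallels between 0.013 and 0.02 m and angle between base_plate's own z axis and vertical below 0.1 rad and angle between the x axis of base_plate and the x axis of parallels, either way round below 0.2 rad and contact force between base_plate and the fingers below 0.2 N), for 0.2 s.
At the end, for the whole second after the job is handed in: All released, at rest, upright within 0.1 rad and seated on their stations (height within 3 mm): punch within 20 mm of the dish's centre, ring within 11 mm of the post's axis, block within 14 mm of the granite's centre, base plate within 15 mm of the parallels' centre and 0.2 rad of their x axis (horizontal distance between punch and dish below 0.02 m and z of punch in the frame of dish between 0.001 and 0.008 m and angle between each of punch, ring, block, base_plate's own z axis and vertical below 0.1 rad and linear speed of each of punch, ring, block, base_plate below 0.02 m/s and angular speed of each of punch, ring, block, base_plate below 0.2 rad/s and horizontal distance between ring and post_stand below 0.011 m and z of ring in the frame of post_stand between 0.003 and 0.01 m and horizontal distance between block and granite below 0.014 m and z of block in the frame of granite between 0.022 and 0.029 m and horizontal distance between base_plate and parallels below 0.015 m and z of base_plate in the frame of parallels between 0.013 and 0.02 m and angle between the x axis of base_plate and the x axis of parallels, either way round below 0.2 rad); the robot touches nothing.
It fails at once if the parts box is moved by more than 30 mm (distance of parts_box from where it was at the start of the episode above 0.03 m).
It fails at once if the tin is moved by more than 30 mm (distance of tin from where it was at the start of the episode above 0.03 m).
It fails at once if a part of the stack is dropped (falls freely from more than about 25 mm) ((linear speed of punch above 0.7 m/s and contact force between punch and the fingers below 0.1 N) or (linear speed of ring above 0.7 m/s and contact force between ring and the fingers below 0.1 N) or (linear speed of block above 0.7 m/s and contact force between block and the fingers below 0.1 N) or (linear speed of base_plate above 0.7 m/s and contact force between base_plate and the fingers below 0.1 N)).
It also fails if it takes over 112 s, if anything falls off the work surface, if the arm or the gripper's body presses on something with over 40 N, if the wrist force passes 120 N, or if a joint passes its speed limit or range.

ROBOT

A 6-joint arm with a two-finger parallel gripper is mounted at the origin on the work surface. World frame = base frame: x ahead of the robot, y to its left, z up, the work surface at z = 0. Lengths are in m, angles in rad, forces in N, time in s.
With the tool pointing down it reaches from about 0.4 to 0.825 m from the base axis. Payload 7 kg.
Tool frame: the origin (TCP) lies at the very end of the fingers, on their centre line; the grasp point (between the pads) lies 19 mm behind it; x points along the fingers, y is the direction in which the jaws open and shut, and the axes are right-handed (so a half turn about x gives the same grasp; the last joint's range is limited). The gripper opens to 85 mm and grips with 20 to 120 N. Pads are 22 mm wide; open, the fingers measure 114 mm over their backs; the gripper's body (76 mm by 85 mm) begins 54 mm behind the grasp point. The pads swing forward as they close: fully open they stand 13 mm farther back than shut.
Start: joints at [1.572, 0.359, 0.012, 0, -1.224, -0.288], TCP at [0.191, 0.647, 0.231] pointing down, gripper open.
Joint ranges: [-3.07, 3.07], [-1.43, 2.12], [-1.02, 1.25], [-3.03, 1.67], [-3.05, -0], [-3.03, 3.03]. Speed limits (rad/s): [2.39, 2.39, 3.01, 3.14, 3.14, 3.14].

INTERFACE

Orientations are given as a unit quaternion [x, y, z, w].
In Python, from workcell import env gives the robot as it stands.
- The arm moves only by the tool arm_command, never from a script. Its arguments are lists of equal length, an entry for each row: "rotation": the turn, a rotation vector about the world's x, y, z in degrees, a list of three; "dp": the shift along the world's x, y, z in mm, a list of three; "fingers": the closure, from -1 (fully open) to 1 (shut). A call has 1 to 12 rows; each row is the pose to reach, as a shift and turn from the pose commanded when the call began; what a row does not reach only later rows make up. A row lasts 1/10 s, in which the tool goes at most 50 mm and 8.59 degrees, less where a joint would pass 70% of its speed; a pose out of reach is approached as far as the arm can. A call with a gripper value outside its range is refused whole. The fingers move at their own pace and stop on an object; the grip force is fixed at half the most. Time passes only in rows, so rows that repeat a pose let the fingers close. It gives the time, the measured TCP pose, the force and the opening at its end, in the units of the state.
- env.read_state(): the state, without advancing time (a new reading comes with each control period).
- env.capture(name): name is "scene" or "top"; returns a dict with "frame" (420x560x3 uint8, blue, green, red), "depth" (420x560 float32, m along the optical axis (not along the pixel's ray), 0 where there is no reading), "fx", "fy", "cx", "cy" (pixels), "k1" (the pictures are not rectified: a ray, as slopes to the right and down, at radius r is drawn at 1 + k1 r^2 times it, then the intrinsics apply), "position" and "rotation" of the camera in the world. Camera axes: x right, y down, z forward; pixel columns grow to the right and rows downward; lengths in m; the calibration is good to about 2 mm. A picture is of the moment at which its call begins.
- env.close_job(): hands the job in, once; it reports no verdict.
The state is a dict: "time": time; "joint_positions": joint angles; "joint_velocities": joint speeds; "effort": joint torques, N m; "tcp_pos": TCP position; "orientation": TCP orientation; "force": force on the tool from outside, world axes, zero at the start; "torque": the same for the moment, N m; "opening": finger opening in m.
Only numpy, scipy, OpenCV 4.12 (cv2) and the standard library are available. Lean on these libraries where they do the work, as an engineer would, in place of code of your own. Each camera call takes 0.05 s, during which the arm holds its last target.

## Working session

There is one attempt and no reset: what is moved stays moved. The work goes in short steps, Python scripts to look and compute and a tool call to move; the robot and the scene stay as the last step left them, time stands still between calls to the robot, and variables do not carry over. Pictures are saved under pics/ and viewed, and the job is handed in when it is done.

Besides the shell and the picture viewer there is one more tool, called after "Call:" by a JSON object that holds its "fn" and its "kwargs", one argument or row to a line. arm_command: Moves the arm, as the interface text tells. Its arguments: {"type":"object","properties":{"rotation":{"type":"array","items":{"type":"array","items":{"type":"number"}}},"dp":{"type":"array","items":{"type":"array","items":{"type":"number"}}},"fingers":{"type":"array","items":{"type":"number"}}},"required":["rotation","dp","fingers"]}

```bash
ls; mkdir -p pics; cat > h.py <<'E'
import numpy as np, cv2, sys
from workcell import env
from scipy.spatial.transform import Rotation as R
def cap(n):
    c=env.capture(n); np.savez('/tmp/%s.npz'%n,**{k:np.array(v) for k,v in c.items()}); return c
def load(n): return dict(np.load('/tmp/%s.npz'%n))
def rot(c):
    r=np.array(c['rotation']); return r if r.shape==(3,3) else R.from_quat(r).as_matrix()
def cloud(c):
    K=np.array([[c['fx'],0,c['cx']],[0,c['fy'],c['cy']],[0,0,1.]],float)
    d=np.array(c['depth']); h,w=d.shape
    u,v=np.meshgrid(np.arange(w),np.arange(h))
    p=np.stack([u,v],-1).reshape(-1,1,2).astype(float)
    q=cv2.undistortPoints(p,K,np.array([float(c['k1']),0,0,0])).reshape(h,w,2)
    P=np.dstack([q,np.ones((h,w))])*d[...,None]
    W=P@rot(c).T+np.array(c['position']); W[d==0]=np.nan
    return W
E
python3 - <<'E'
from h import *
for n in ('scene','top'):
    c=cap(n); cv2.imwrite(f'pics/{n}0.png',c['frame']); print(n,c['position'],c['rotation'],c['fx'],c['cx'],c['cy'],c['k1'])
print(env.read_state())
E
```

```text
pics
scene [ 1.3872482  -0.10654321  0.66068553] [ 0.68959964  0.56814235 -0.2917981  -0.34135094] 481.413343185069 281.9386556666822 213.79747243491687 -0.07485833163436337
top [0.5112812  0.00184812 1.16973261] [-0.6954751   0.71702991 -0.03012739  0.03570478] 530.3625599458916 288.1657514011768 200.1559445076112 -0.10534863430746261
{'time': 0.1, 'joint_positions': array([ 1.57205846e+00,  3.59275053e-01,  1.11478535e-02, -3.14752678e-04,
       -1.22411236e+00, -2.88121444e-01]), 'joint_velocities': array([-7.15286696e-06, -1.16739997e-03, -1.20561904e-04,  3.41792313e-03,
       -2.95951907e-04,  8.91028440e-04]), 'effort': array([-2.24076233e-03, -5.84762299e+01,  2.94110298e+01,  6.95452854e+00,
       -3.09233772e-03,  3.48998228e-06]), 'tcp_pos': array([0.19087304, 0.64699217, 0.23048112]), 'orientation': array([-0.69981034,  0.10163018,  0.69987028,  0.10059016]), 'force': array([-0.38502927,  0.01669592,  0.10900416]), 'torque': array([ 0.00850607, -0.06264621,  0.01711278]), 'opening': 0.08556845064113874}
```

View pics/scene0.png

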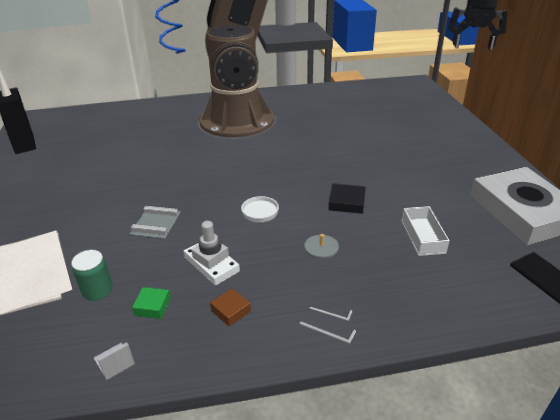

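View pics/top0.png

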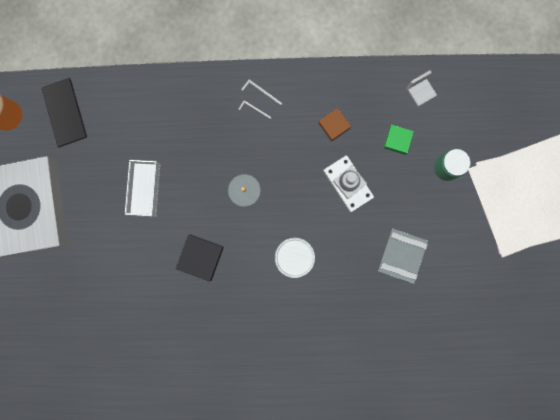

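```bash
python3 - <<'E'
from h import *
print(R.from_quat([-0.69981034,  0.10163018,  0.69987028,  0.10059016]).as_matrix().round(3))
E
```

```text
[[-0.    -0.283 -0.959]
 [-0.001 -0.959  0.283]
 [-1.     0.001 -0.   ]]
```

The stack is at scene (210,250) / top (349,184), and the dish is at top (295,258). The post is at (244,190), the dark granite at (200,258) and the parallels at (403,256). The box is at (143,188) and the tin at (453,165). Brown (335,124) and green (399,139) blocks are the look-alikes to leave alone.

```bash
python3 - <<'E'
from h import *
c=load('top'); W=cloud(c); f=c['frame']
def crop(n,f,u0,v0,u1,v1,s): cv2.imwrite(n,cv2.resize(f[v0:v1,u0:u1],None,fx=s,fy=s,interpolation=cv2.INTER_CUBIC))
crop('pics/topc1.png',f,310,140,390,220,7)
crop('pics/topc2.png',f,160,160,320,280,5)
s=load('scene'); crop('pics/scc1.png',s['frame'],170,205,260,290,7)
def pr(n,W,u,v):
    w=W[v-2:v+3,u-2:u+3].reshape(-1,3); print(n,(u,v),np.nanmedian(w,0).round(4))
for n,u,v in [('punch',351,179),('baseplate',337,165),('dish',295,258),('postfoot',252,196),('granite',200,258),('sheet',403,256),('box',143,188),('tin',456,161),('brown',335,124),('green',399,139),('table',300,320),('table',300,150),('table',200,120),('table',420,330)]: pr(n,W,u,v)
WS=cloud(s)
for n,u,v in [('punch',208,226),('table',300,300),('granite',347,198),('dish',260,209),('table',200,150)]: pr('S'+n,WS,u,v)
E
```

```text
punch (351, 179) [ 0.6495 -0.1196  0.1063]
baseplate (337, 165) [ 0.6924 -0.1001  0.0213]
dish (295, 258) [ 0.4928 -0.0017  0.0044]
postfoot (252, 196) [0.6318 0.0891 0.0071]
granite (200, 258) [0.4989 0.2032 0.0262]
sheet (403, 256) [ 0.4894 -0.2389  0.0046]
box (143, 188) [0.6571 0.3324 0.005 ]
tin (456, 161) [ 0.6843 -0.3455  0.08  ]
brown (335, 124) [ 0.7837 -0.0991  0.0238]
green (399, 139) [ 0.746  -0.2386  0.0248]
table (300, 320) [ 3.574e-01 -8.500e-03  2.000e-04]
table (300, 150) [ 0.7326 -0.0204  0.0016]
table (200, 120) [8.081e-01 2.029e-01 5.000e-04]
table (420, 330) [ 0.3262 -0.2699  0.0008]
Spunch (208, 226) [ 0.6625 -0.1201  0.1067]
Stable (300, 300) [0.7834 0.0311 0.0014]
Sgranite (347, 198) [0.5177 0.2002 0.0265]
Sdish (260, 209) [ 4.921e-01 -2.000e-04  5.900e-03]
Stable (200, 150) [ 0.17   -0.1234  0.0013]
```

```bash
python3 - <<'E'
from h import *
# height-based segmentation from top depth
W=cloud(load('top')); 
def seg(n,u0,v0,u1,v1,zl,zh):
    w=W[v0:v1,u0:u1]; z=w[...,2]; m=((z>zl)&(z<zh)).astype(np.uint8)
    k,l,st,ce=cv2.connectedComponentsWithStats(m); 
    if k<2: print(n,'none');return
    i=1+np.argmax(st[1:,4]); p=w[l==i]
    q=p[:,:2].astype(np.float32)*1000
    r=cv2.minAreaRect(q); e=cv2.minEnclosingCircle(q)
    print(n,len(q),'mean',q.mean(0).round(1),'rect',np.round(r[0],1),np.round(r[1],1),round(r[2],1),'circ',np.round(e[0],1),round(e[1],1),'z',np.median(p[:,2]).round(4))
seg('punchtop',330,160,375,205,.095,.115)
seg('block/ring',330,155,375,210,.037,.09)
seg('base',315,145,385,220,.012,.028)
seg('dish',265,230,325,285,.008,.02)
seg('dishall',265,230,325,285,.002,.02)
seg('foot',220,165,270,215,.003,.012)
seg('post',220,165,270,215,.015,.05)
seg('granite',165,225,235,290,.015,.035)
seg('sheet',370,220,440,290,.001,.03)
seg('bars',370,220,440,290,.011,.03)
seg('box',115,150,170,225,.02,.05)
seg('tin',430,140,475,190,.06,.1)
E
```

```text
punchtop 99 mean [ 652.6 -122.1] rect [ 652.7 -122.6] [20.2 20.9] 42.7 circ [ 653.1 -122.3] 10.9 z 0.106
block/ring 484 mean [ 648.6 -121.2] rect [ 652.  -124.2] [51.9 52.3] 37.9 circ [ 651.6 -123.8] 34.6 z 0.0521
base 778 mean [ 649.1 -121.8] rect [ 651.6 -124.2] [110.1  60.5] 30.7 circ [ 651.3 -123.4] 60.9 z 0.0206
dish 212 mean [494.2  -3.2] rect [495.2  -1.8] [82.6 82.2] 88.4 circ [493.6  -1.3] 42.7 z 0.0138
dishall 1291 mean [ 4.919e+02 -2.000e-01] rect [491.9   0.5] [100.8 111.4] 88.3 circ [485.2   7.7] 63.8 z 0.0052
foot 777 mean [644.8 106.5] rect [645.1 107.1] [73.4 71.4] 82.9 circ [640.9 108.2] 42.3 z 0.0069
post 15 mean [644.3 105.3] rect [644.5 105.6] [6.8 6.2] 45.6 circ [644.9 105.1] 4.1 z 0.034
granite 1370 mean [500.1 205.8] rect [500.1 206.5] [81.6 79.4] 67.9 circ [499.9 205.8] 55.2 z 0.0259
sheet 2971 mean [ 490.4 -242. ] rect [ 493.  -243.1] [154.3 151.8] 87.8 circ [ 490.8 -245.3] 103.5 z 0.004
bars 211 mean [ 458.1 -225.9] rect [ 458.  -226.2] [82.2 12. ] 68.6 circ [ 454.4 -224.8] 41.1 z 0.0167
box 464 mean [656.7 330.8] rect [654.9 330. ] [ 64.  121.3] 84.9 circ [654.9 330.8] 67.5 z 0.0326
tin 660 mean [ 681.2 -342.6] rect [ 682.8 -344.5] [56.8 57.9] 65.8 circ [ 682.5 -345.1] 30.0 z 0.0798
```

View pics/topc1.png

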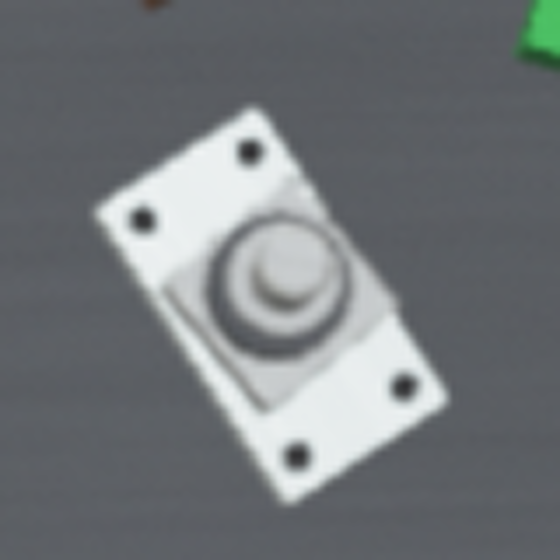

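View pics/scc1.png

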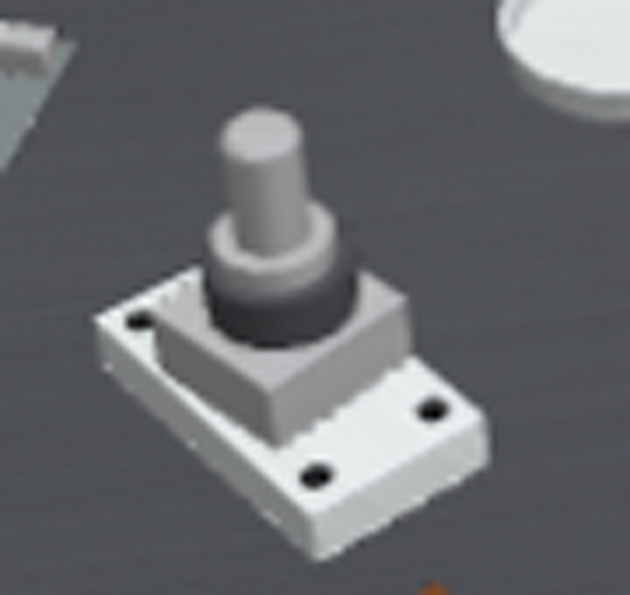

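The crops show the stack whole, with bright stem top at crop (293,272), dark ring under it and the block about 7° off the base plate. Heights (106/44/20 mm) and sizes match the description. Next I'll refine the parallels and cross-check with the scene camera.

```bash
python3 - <<'E'
from h import *
for cam,boxes in (('top',{'bars':(370,220,440,290,.0115,.022),'sheet':(370,220,440,290,.003,.022)}),('scene',{'bars':(125,195,190,245,.0115,.022),'dish':(235,190,285,225,.009,.02),'punch':(195,215,225,260,.1,.12),'base':(170,205,260,290,.016,.026),'blk':(180,205,260,290,.04,.048),'granite':(320,175,380,220,.018,.035),'post':(300,225,345,265,.02,.05),'foot':(300,225,345,265,.004,.012)})):
    W=cloud(load(cam))
    for n,(u0,v0,u1,v1,a,b) in boxes.items():
        w=W[v0:v1,u0:u1]; z=w[...,2]; k,l,st,ce=cv2.connectedComponentsWithStats(((z>a)&(z<b)).astype(np.uint8))
        for i in range(1,k):
            if st[i,4]<8: continue
            q=(w[l==i][:,:2]*1000).astype(np.float32); r=cv2.minAreaRect(q)
            print(cam,n,len(q),np.round(r[0],1),np.round(r[1],1),round(r[2],1),'z',np.median(w[l==i][:,2]).round(4))
E
```

```text
top bars 203 [ 523.7 -251.7] [81.3 12.5] 69.3 z 0.017
top bars 208 [ 458.  -226.2] [82.2 12. ] 68.6 z 0.0167
top sheet 9 [ 550.7 -313.3] [13.5  4. ] 61.3 z 0.0044
top sheet 1508 [ 490.6 -240.2] [ 96.  104.4] 65.5 z 0.0063
top sheet 9 [ 536.  -174.6] [10.8  5.4] 23.2 z 0.0042
scene bars 181 [ 457.6 -226.6] [83.  17.5] 69.4 z 0.0169
scene bars 196 [ 524.6 -250.6] [79.3 15.6] 69.1 z 0.0172
scene dish 253 [494.5  -2.6] [84.7 87.9] 68.8 z 0.014
scene punch 90 [ 655.9 -121.7] [19.6 20.4] 16.8 z 0.1067
scene base 27 [ 469.4 -196.8] [17.4 13.4] 81.0 z 0.0178
scene base 574 [ 653.6 -123.9] [114.3  60.8] 31.6 z 0.0213
scene blk 234 [ 654.3 -123.2] [53.8 52.9] 36.5 z 0.045
scene granite 767 [500.7 204.1] [80.  86.6] 68.8 z 0.0268
scene post 28 [647.3 105.7] [7.2 6.3] 84.2 z 0.0313
scene foot 602 [646.  104.7] [70.5 72.6] 85.3 z 0.0077
```

Call:
{"fn": "arm_command", "kwargs": {
  "rotation": [
    [0,0,-8],
    [0,0,-16],
    [0,0,-24],
    [0,0,-32],
    [0,0,-40],
    [0,0,-48],
    [0,0,-56],
    [0,0,-64],
    [0,0,-72],
    [0,0,-80],
    [0,0,-88],
    [0,0,-96]
  ],
  "dp": [
    [30,-30,0],
    [60,-70,0],
    [90,-110,0],
    [120,-150,0],
    [150,-190,0],
    [180,-230,0],
    [210,-270,0],
    [240,-310,0],
    [270,-350,0],
    [300,-390,0],
    [330,-430,0],
    [350,-470,0]
  ],
  "fingers": [-1,-1,-1,-1,-1,-1,-1,-1,-1,-1,-1,-1]
}}

```text
time: 1.3
tcp_pos: [0.5421, 0.1755, 0.2309]
orientation: [-0.391, 0.589, 0.391, 0.589]
force: [0.9, 0.3, -0.5]
opening: 0.0856
```

Call:
{"fn": "arm_command", "kwargs": {
  "rotation": [
    [0,0,-4],
    [0,0,-8],
    [0,0,-12],
    [0,0,-16],
    [0,0,-20],
    [0,0,-24],
    [0,0,-28],
    [0,0,-30],
    [0,0,-30],
    [0,0,-30]
  ],
  "dp": [
    [15,-40,0],
    [30,-80,0],
    [45,-120,0],
    [60,-160,0],
    [75,-200,-20],
    [90,-240,-40],
    [105,-280,-60],
    [112,-298,-80],
    [112,-298,-80],
    [112,-298,-80]
  ],
  "fingers": [-1,-1,-1,-1,-1,-1,-1,-1,-1,-1]
}}

```text
time: 2.3
tcp_pos: [0.6525, -0.1212, 0.1502]
orientation: [-0.227, 0.67, 0.228, 0.669]
force: [0.3, 0.7, -0.5]
opening: 0.0852
```

```bash
python3 - <<'E'
from h import *
s=env.read_state(); print(s['joint_positions'].round(2),s['tcp_pos'].round(4)); m=R.from_quat(s['orientation']).as_matrix(); print(m.round(3), np.degrees(np.arctan2(m[1,1],m[0,1])))
c=cap('scene'); cv2.imwrite('pics/s1.png',cv2.resize(c['frame'][120:320,120:360],None,fx=3,fy=3,interpolation=cv2.INTER_CUBIC))
E
```

```text
[ 0.11  0.4  -0.12 -0.   -1.05 -1.03] [ 0.6525 -0.1212  0.1502]
[[-0.002 -0.609  0.793]
 [-0.     0.793  0.609]
 [-1.     0.001 -0.002]] 127.51923946986223
```

View pics/s1.png

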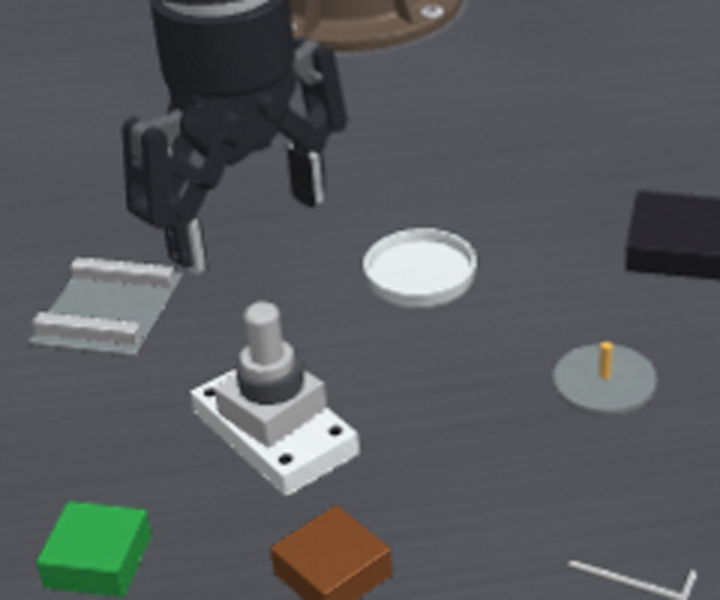

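Call:
{"fn": "arm_command", "kwargs": {
  "rotation": [
    [0,0,0],
    [0,0,0],
    [0,0,0],
    [0,0,0],
    [0,0,0],
    [0,0,0]
  ],
  "dp": [
    [1,-1,-20],
    [1,-1,-40],
    [1,-1,-60],
    [1,-1,-74],
    [1,-1,-74],
    [1,-1,-74]
  ],
  "fingers": [-1,-1,-1,-1,-0.2,-0.2]
}}

```text
time: 2.95
tcp_pos: [0.6545, -0.1211, 0.0783]
orientation: [-0.228, 0.669, 0.228, 0.67]
force: [0.1, -0.4, 0.6]
opening: 0.0591
```

```bash
cat > v.py <<'E'
from h import *
n=sys.argv[1]; u0,v0,u1,v1=map(int,sys.argv[3:7]); k=float(sys.argv[7])
c=cap(sys.argv[2]); cv2.imwrite('pics/%s.png'%n,cv2.resize(c['frame'][v0:v1,u0:u1],None,fx=k,fy=k,interpolation=cv2.INTER_CUBIC))
s=env.read_state(); print(round(s['time'],2),s['tcp_pos'].round(4),s['opening'],s['force'].round(1),s['joint_positions'].round(2))
E
python3 v.py s2 scene 150 180 270 290 5; python3 v.py t2 top 300 130 400 220 6
```

```text
3.0 [ 0.6548 -0.1212  0.0786] 0.05177394716663854 [-0.4 -0.   0.3] [ 0.11  0.47 -0.19  0.   -0.91 -1.02]
3.05 [ 0.6549 -0.1213  0.0788] 0.051481613324991585 [0.3 0.2 0.7] [ 0.11  0.47 -0.19  0.   -0.91 -1.02]
```

View pics/s2.png

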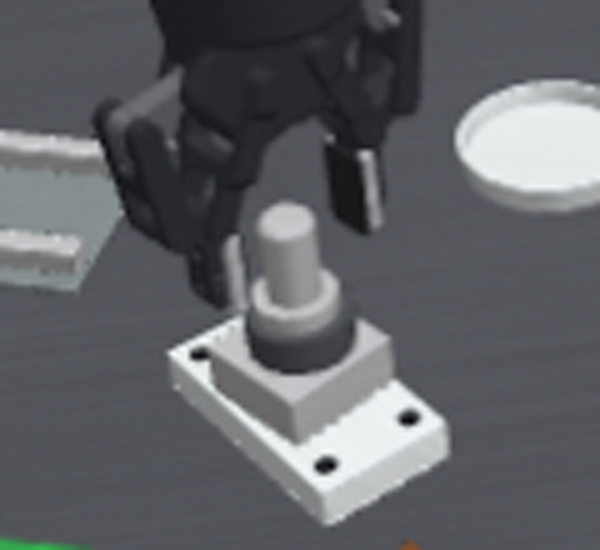

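View pics/t2.png

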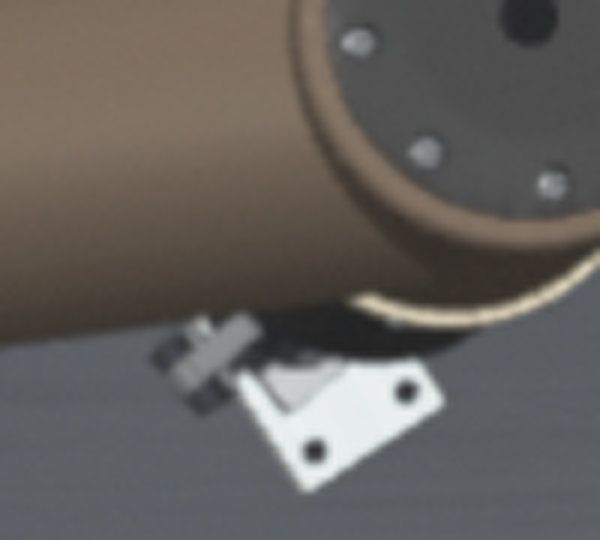

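The stem sits between the pads (scene crop stem (288,240), pads at (228,280) and (358,190)). I'll close now.

Call:
{"fn": "arm_command", "kwargs": {
  "rotation": [
    [0,0,0],
    [0,0,0],
    [0,0,0],
    [0,0,0],
    [0,0,0],
    [0,0,0],
    [0,0,0],
    [0,0,0]
  ],
  "dp": [
    [0,0,-1],
    [0,0,-1],
    [0,0,-1],
    [0,0,-1],
    [0,0,-1],
    [0,0,-1],
    [0,0,-1],
    [0,0,-1]
  ],
  "fingers": [0,0.2,0.4,0.6,1,1,1,1]
}}

```text
time: 3.85
tcp_pos: [0.6542, -0.1217, 0.0768]
orientation: [-0.228, 0.669, 0.228, 0.67]
force: [-1.0, 0.5, 6.0]
opening: 0.0202
```

```bash
python3 v.py s3 scene 150 180 270 290 5
```

```text
3.9 [ 0.6542 -0.1217  0.0768] 0.01983379374010697 [-2.1 -0.3  5.1] [ 0.11  0.47 -0.19  0.   -0.91 -1.02]
```

View pics/s3.png

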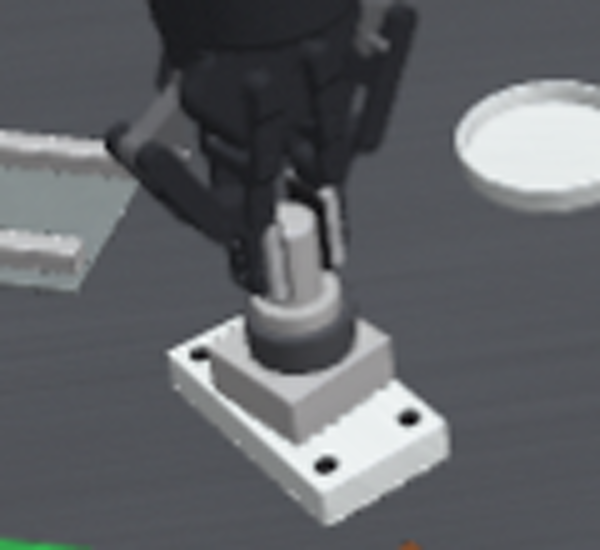

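The stem is gripped (opening 20 mm). I'll lift slowly and check.

Call:
{"fn": "arm_command", "kwargs": {
  "rotation": [
    [0,0,0],
    [0,0,0],
    [0,0,0],
    [0,0,0],
    [0,0,0],
    [0,0,0],
    [0,0,0],
    [0,0,0]
  ],
  "dp": [
    [0,0,3],
    [0,0,8],
    [0,0,15],
    [0,0,25],
    [0,0,40],
    [0,0,55],
    [0,0,60],
    [0,0,60]
  ],
  "fingers": [1,1,1,1,1,1,1,1]
}}

```text
time: 4.7
tcp_pos: [0.6547, -0.1215, 0.138]
orientation: [-0.228, 0.669, 0.227, 0.67]
force: [-1.6, 0.2, -3.0]
opening: 0.0203
```

```bash
python3 v.py s4 scene 150 140 270 290 4
```

```text
4.75 [ 0.6541 -0.1215  0.137 ] 0.01987887661604469 [ 1.  -0.2 -1.7] [ 0.11  0.41 -0.13 -0.   -1.03 -1.02]
```

View pics/s4.png

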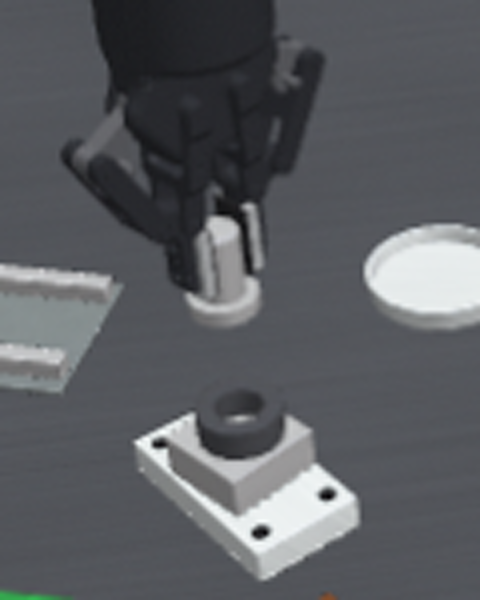

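Call:
{"fn": "arm_command", "kwargs": {
  "rotation": [
    [0,0,0],
    [0,0,0],
    [0,0,0],
    [0,0,0],
    [0,0,0],
    [0,0,0],
    [0,0,0],
    [0,0,0],
    [0,0,0],
    [0,0,0],
    [0,0,0],
    [0,0,0]
  ],
  "dp": [
    [-6,5,0],
    [-20,15,0],
    [-40,30,0],
    [-60,45,0],
    [-80,60,0],
    [-100,75,0],
    [-120,90,0],
    [-140,105,0],
    [-153,115,0],
    [-158,119,0],
    [-160,120,0],
    [-160,120,0]
  ],
  "fingers": [1,1,1,1,1,1,1,1,1,1,1,1]
}}

```text
time: 5.95
tcp_pos: [0.4943, -0.0015, 0.1363]
orientation: [-0.228, 0.669, 0.228, 0.669]
force: [-0.2, -0.2, -1.2]
opening: 0.0201
```

Call:
{"fn": "arm_command", "kwargs": {
  "rotation": [
    [0,0,0],
    [0,0,0],
    [0,0,0],
    [0,0,0],
    [0,0,0],
    [0,0,0],
    [0,0,0],
    [0,0,0]
  ],
  "dp": [
    [0,0,-10],
    [0,0,-25],
    [0,0,-45],
    [0,0,-65],
    [0,0,-85],
    [0,0,-98],
    [0,0,-105],
    [0,0,-105]
  ],
  "fingers": [1,1,1,1,1,1,1,1]
}}

```text
time: 6.75
tcp_pos: [0.4934, -0.0022, 0.0299]
orientation: [-0.227, 0.67, 0.227, 0.669]
force: [-0.2, 0.1, -2.3]
opening: 0.0199
```

```bash
python3 v.py s5 scene 190 120 310 240 5
```

```text
6.8 [ 0.4939 -0.0019  0.0307] 0.020421066941233596 [ 0.7 -0.4 -2. ] [ 0.39  0.3  -0.63  0.   -0.65 -1.31]
```

View pics/s5.png

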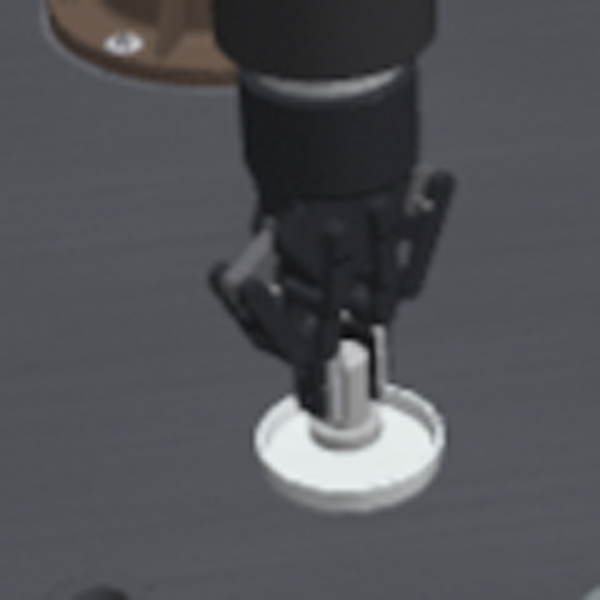

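The punch hangs centred over the dish, about 12 mm up. I'll lower it in small steps.

Call:
{"fn": "arm_command", "kwargs": {
  "rotation": [
    [0,0,0],
    [0,0,0],
    [0,0,0],
    [0,0,0],
    [0,0,0],
    [0,0,0]
  ],
  "dp": [
    [0,0,-3],
    [0,0,-6],
    [0,0,-8],
    [0,0,-10],
    [0,0,-10],
    [0,0,-10]
  ],
  "fingers": [1,1,1,1,1,1]
}}

```text
time: 7.4
tcp_pos: [0.494, -0.0016, 0.0214]
orientation: [-0.228, 0.669, 0.228, 0.669]
force: [0.8, -1.1, -1.8]
opening: 0.0202
```

Call:
{"fn": "arm_command", "kwargs": {
  "rotation": [
    [0,0,0],
    [0,0,0],
    [0,0,0],
    [0,0,0]
  ],
  "dp": [
    [0,0,-1],
    [0,0,-2],
    [0,0,-2],
    [0,0,-2]
  ],
  "fingers": [1,1,1,1]
}}

```text
time: 7.8
tcp_pos: [0.4939, -0.0016, 0.0193]
orientation: [-0.228, 0.669, 0.228, 0.669]
force: [0.5, -0.0, -2.1]
opening: 0.0205
```

Call:
{"fn": "arm_command", "kwargs": {
  "rotation": [
    [0,0,0],
    [0,0,0],
    [0,0,0],
    [0,0,0]
  ],
  "dp": [
    [0,0,-1],
    [0,0,-1.5],
    [0,0,-1.5],
    [0,0,-1.5]
  ],
  "fingers": [1,1,1,1]
}}

```text
time: 8.2
tcp_pos: [0.4942, -0.0016, 0.0187]
orientation: [-0.228, 0.669, 0.228, 0.67]
force: [-3.8, -0.8, 10.6]
opening: 0.02
```

```bash
python3 v.py s6 scene 190 120 310 240 5
```

```text
8.25 [ 0.4941 -0.0016  0.0187] 0.020714818827316437 [-4.1  0.4 11.2] [ 0.4   0.32 -0.64  0.   -0.62 -1.31]
```

Seated, with a 10 N contact force. I'll release and go up.

Call:
{"fn": "arm_command", "kwargs": {
  "rotation": [
    [0,0,0],
    [0,0,0],
    [0,0,0],
    [0,0,0],
    [0,0,0],
    [0,0,0],
    [0,0,0]
  ],
  "dp": [
    [0,0,1],
    [0,0,1],
    [0,0,1],
    [0,0,1],
    [0,0,20],
    [0,0,50],
    [0,0,80]
  ],
  "fingers": [0.4,0,0,0,0,0,0]
}}

```text
time: 8.95
tcp_pos: [0.4935, -0.0018, 0.0982]
orientation: [-0.228, 0.67, 0.228, 0.669]
force: [1.3, 0.1, 0.9]
opening: 0.0425
```

```bash
python3 v.py s7 scene 170 140 310 290 4
python3 - <<'E'
from h import *
W=cloud(load('scene'))
def q(n,u0,v0,u1,v1,a,b):
    w=W[v0:v1,u0:u1].reshape(-1,3); w=w[(w[:,2]>a)&(w[:,2]<b)]; r=cv2.minAreaRect((w[:,:2]*1000).astype(np.float32)); print(n,len(w),np.round(r[0],1),np.round(r[1],1),np.median(w[:,2]).round(4))
q('punch top',240,180,285,225,.044,.055)
q('ring top',190,225,235,270,.060,.070)
E
```

```text
9.0 [ 0.4965 -0.0011  0.1033] 0.042736073688771636 [2.8 0.5 4.7] [ 0.4   0.19 -0.55  0.   -0.82 -1.31]
punch top 53 [493.9  -2.3] [18.3 22.5] 0.049
ring top 206 [ 654.6 -121.3] [41.2 42.9] 0.0632
```

View pics/s7.png

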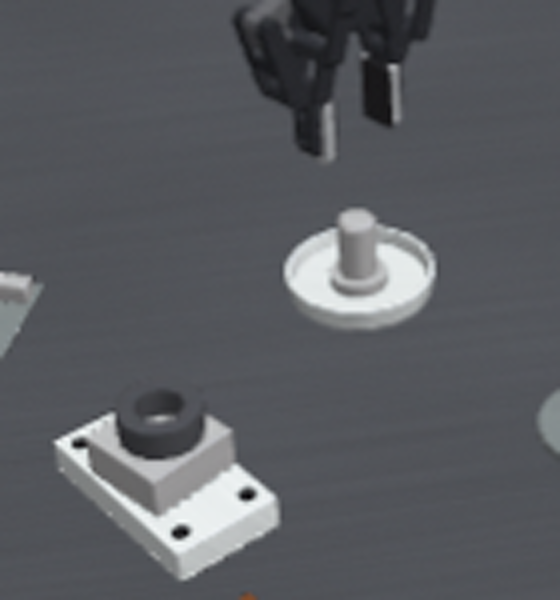

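The punch stands in the dish at (494,-2). Now I'll move to the ring at (654,-121.5), opening fully on the way.

Call:
{"fn": "arm_command", "kwargs": {
  "rotation": [
    [0,0,0],
    [0,0,0],
    [0,0,0],
    [0,0,0],
    [0,0,0],
    [0,0,0],
    [0,0,0],
    [0,0,0],
    [0,0,0]
  ],
  "dp": [
    [0,0,30],
    [20,-15,40],
    [50,-37,40],
    [80,-60,40],
    [110,-82,40],
    [140,-105,40],
    [160,-120,40],
    [160,-120,40],
    [160,-120,40]
  ],
  "fingers": [-0.5,-0.5,-0.5,-0.5,-0.5,-0.5,-0.5,-0.5,-0.5]
}}

```text
time: 9.9
tcp_pos: [0.6536, -0.1219, 0.1366]
orientation: [-0.227, 0.67, 0.228, 0.669]
force: [0.2, 0.8, 0.2]
opening: 0.0637
```

```bash
python3 v.py s8 scene 150 140 270 290 4
```

```text
9.95 [ 0.6533 -0.1215  0.137 ] 0.06415507164833248 [ 0.  -0.6 -0.6] [ 0.11  0.41 -0.13 -0.   -1.03 -1.02]
```

Call:
{"fn": "arm_command", "kwargs": {
  "rotation": [
    [0,0,0],
    [0,0,0],
    [0,0,0],
    [0,0,0],
    [0,0,0],
    [0,0,0],
    [0,0,0],
    [0,0,0]
  ],
  "dp": [
    [0.5,0,-20],
    [0.5,0,-45],
    [0.5,0,-70],
    [0.5,0,-85],
    [0.5,0,-92],
    [0.5,0,-92],
    [0.5,0,-92],
    [0.5,0,-92]
  ],
  "fingers": [-0.5,-0.5,-0.5,-0.5,-0.5,-0.5,-0.3,-0.2]
}}

```text
time: 10.75
tcp_pos: [0.6553, -0.1215, 0.0471]
orientation: [-0.228, 0.669, 0.228, 0.67]
force: [0.5, 1.1, 0.0]
opening: 0.051
```

```bash
python3 v.py s9 scene 165 190 265 290 6
```

```text
10.8 [ 0.6552 -0.1215  0.047 ] 0.05131215428492861 [0.5 0.6 0.2] [ 0.11  0.5  -0.22  0.   -0.85 -1.02]
```

View pics/s9.png

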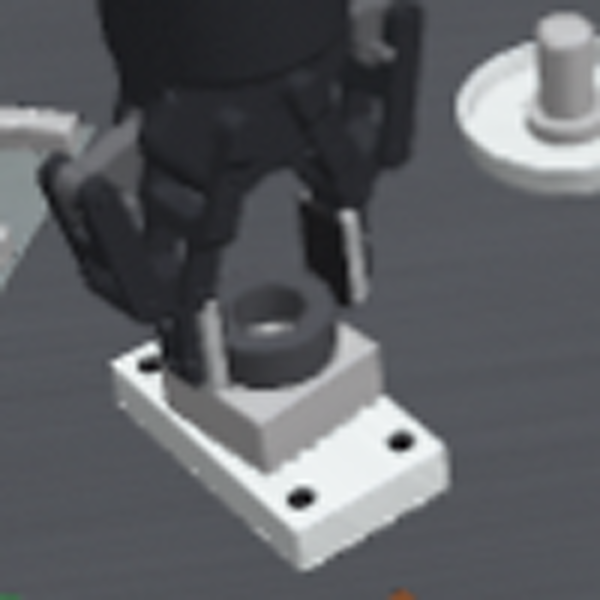

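The ring (275,335 in the crop) is between the pads, and the tips are just above the block's top. I'll close and lift.

Call:
{"fn": "arm_command", "kwargs": {
  "rotation": [
    [0,0,0],
    [0,0,0],
    [0,0,0],
    [0,0,0],
    [0,0,0],
    [0,0,0]
  ],
  "dp": [
    [0,0,0],
    [0,0,0],
    [0,0,0],
    [0,0,0],
    [0,0,0],
    [0,0,0]
  ],
  "fingers": [-0.1,0,0.2,1,1,1]
}}

```text
time: 11.4
tcp_pos: [0.6549, -0.1216, 0.0471]
orientation: [-0.228, 0.669, 0.228, 0.67]
force: [-2.2, 1.6, 7.4]
opening: 0.0418
```

Call:
{"fn": "arm_command", "kwargs": {
  "rotation": [
    [0,0,0],
    [0,0,0],
    [0,0,0],
    [0,0,0],
    [0,0,0],
    [0,0,0],
    [0,0,0],
    [0,0,0]
  ],
  "dp": [
    [0,0,2],
    [0,0,5],
    [0,0,12],
    [0,0,25],
    [0,0,40],
    [0,0,55],
    [0,0,60],
    [0,0,60]
  ],
  "fingers": [1,1,1,1,1,1,1,1]
}}

```text
time: 12.2
tcp_pos: [0.6553, -0.1215, 0.1075]
orientation: [-0.228, 0.668, 0.227, 0.67]
force: [0.8, -0.2, -2.1]
opening: 0.0415
```

```bash
python3 v.py s10 scene 150 160 270 290 4.5
```

```text
12.25 [ 0.6546 -0.1215  0.1065] 0.04143198921889703 [-0.6 -0.1 -2.1] [ 0.11  0.44 -0.17 -0.   -0.97 -1.02]
```

View pics/s10.png

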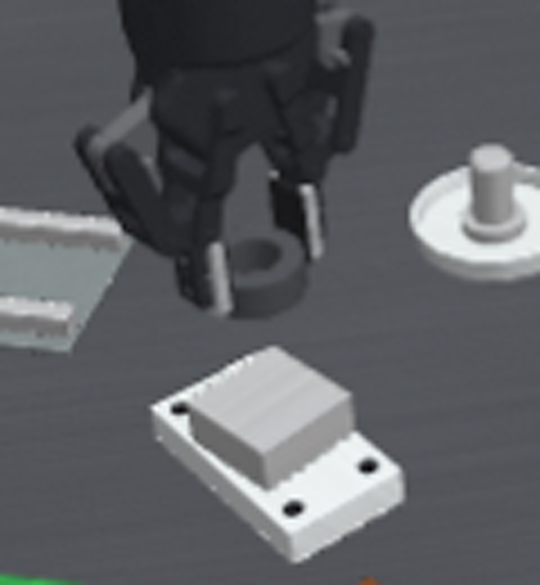

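Call:
{"fn": "arm_command", "kwargs": {
  "rotation": [
    [0,0,0],
    [0,0,0],
    [0,0,0],
    [0,0,0],
    [0,0,0],
    [0,0,0],
    [0,0,0],
    [0,0,0],
    [0,0,0],
    [0,0,0],
    [0,0,0],
    [0,0,0]
  ],
  "dp": [
    [0,8,0],
    [-1,25,0],
    [-2,50,0],
    [-3,75,0],
    [-4,100,0],
    [-5,125,0],
    [-6,150,0],
    [-7,175,0],
    [-8,200,0],
    [-9,217,0],
    [-9,225,0],
    [-9,227,0]
  ],
  "fingers": [1,1,1,1,1,1,1,1,1,1,1,1]
}}

```text
time: 13.45
tcp_pos: [0.6452, 0.1065, 0.1055]
orientation: [-0.228, 0.669, 0.228, 0.669]
force: [-0.0, -0.0, -1.8]
opening: 0.0415
```

Call:
{"fn": "arm_command", "kwargs": {
  "rotation": [
    [0,0,0],
    [0,0,0],
    [0,0,0],
    [0,0,0],
    [0,0,0],
    [0,0,0],
    [0,0,0]
  ],
  "dp": [
    [0,0,-10],
    [0,0,-25],
    [0,0,-40],
    [0,0,-50],
    [0,0,-55],
    [0,0,-57],
    [0,0,-57]
  ],
  "fingers": [1,1,1,1,1,1,1]
}}

```text
time: 14.15
tcp_pos: [0.6455, 0.1053, 0.0486]
orientation: [-0.228, 0.67, 0.228, 0.669]
force: [0.7, 0.0, -1.3]
opening: 0.0415
```

```bash
python3 v.py s11 scene 270 190 370 270 6;python3 v.py t11 top 190 140 290 220 6
```

```text
14.2 [0.6458 0.1054 0.0491] 0.04193070840989343 [-0.1 -0.4 -1.3] [ 0.46  0.48 -0.25  0.   -0.84 -1.37]
14.25 [0.6458 0.1055 0.0493] 0.041637850606542015 [-0.3  0.3 -1.6] [ 0.46  0.48 -0.25  0.   -0.84 -1.37]
```

View pics/s11.png

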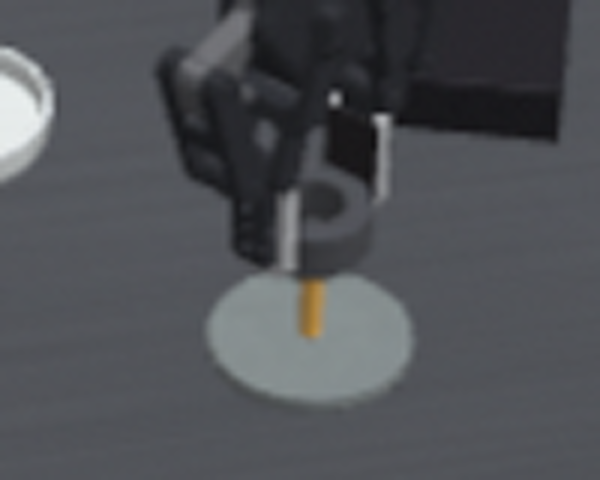

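View pics/t11.png

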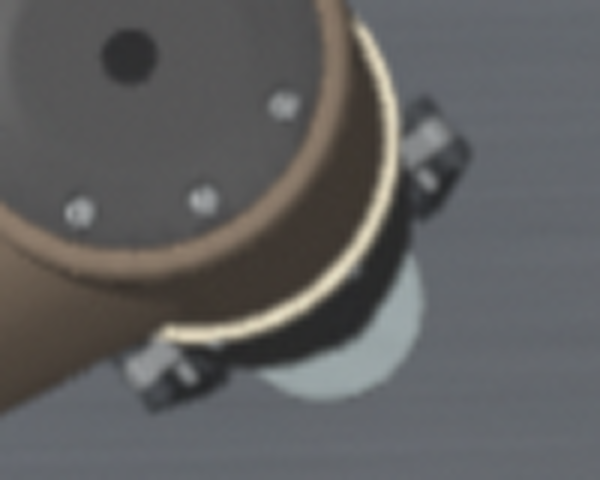

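```bash
python3 - <<'E'
from h import *
c=load('scene');W=cloud(c);f=c['frame'].astype(int)
w=W[215:240,308:336];
for r in range(3,25,2): print(215+r,' '.join('%5.0f'%(z*1000) if z==z else '  nan' for z in w[r,:,2]))
m=(W[...,2]>.058)&(W[...,2]<.0685); m[:,:312]=0;m[:,335:]=0;m[:218]=0;m[:238]&=True;m[240:]=0
p=W[m]; print(len(p),p.mean(0),cv2.minAreaRect((p[:,:2]*1000).astype(np.float32)))
E
```

```text
218   115   115   112   110   110   106   103   101   101   100   100    97    67    64    65    65    68    64    67    64    67    67    66    70    71    66    -3     0
220   109   110   108   105   107   103    97    97    97    97    95    64    62    62    61    64    66    67    66    65    65    66    64    66    65    64     2     2
222   102   105   105   103   100    91    89    86    87    89    86    85    57   nan    58    59    60    62    65    64    65    65    64    66    59    59     2    -0
224    79    80    81    79    85    84    85    83    83    84    82    81    55    52    53    53    55    56    59    66    63    66    65    66     0     2     0     2
226    73    76    78    79    78    79    80    77    79    80    76    74     1     2     1    48    49    66    65    65    65    66    66    64     0     1     3     4
228    71    70    72    72    75    76    75    73    74    73    72    65    65    68    66    64    65    64    64    64    65    60    59    56     3     1     2     3
230    63    66    65    66    69    73    69    67    69    70    6
[... 232 characters left out ...]
5    52    50     3     2     1     3     4
234     0     3     3     1    53    58    60    57    57    60    57    54    54    53    51    54    52    53    51    50    49     2     3     1     1     4     3     1
236     0     2     3     7    10     7     8     8     8     7     9     9    34    34    48    32     7     6     6     9     8     7     8     2     2     3     1     3
238     9     7    10     8     8     7     8     8     7     7     5     7    28    29    29    26     8     9     6     6     9     8    10     8     8     9     4     2
177 [0.65157822 0.10901761 0.06352116] ((653.698486328125, 106.18295288085938), (29.381221771240234, 58.39550018310547), 57.000152587890625)
```

```bash
python3 - <<'E'
from h import *
from scipy.optimize import least_squares
W=cloud(load('scene'))
m=(abs(W[...,2]-.0650)<.0018); sub=np.zeros_like(m); sub[217:231,319:335]=1
p=W[m&sub][:,:2]*1000
h=cv2.convexHull(p.astype(np.float32))[:,0]
print(len(p),p.max(0),p.min(0)); print(h.round(0).tolist())
E
```

```text
100 [666.51801508 131.58100349] [624.29842827  94.6771623 ]
[[667.0, 105.0], [664.0, 113.0], [660.0, 119.0], [657.0, 122.0], [639.0, 131.0], [635.0, 132.0], [628.0, 119.0], [627.0, 117.0], [625.0, 111.0], [624.0, 107.0], [631.0, 103.0], [657.0, 97.0], [665.0, 95.0]]
```

The ring's top fits a centre of about (645,104), and the post is at (645.5,105.5) with 8 mm of clearance. I'll lower it with a 1 mm correction.

Call:
{"fn": "arm_command", "kwargs": {
  "rotation": [
    [0,0,0],
    [0,0,0],
    [0,0,0],
    [0,0,0],
    [0,0,0],
    [0,0,0],
    [0,0,0],
    [0,0,0],
    [0,0,0]
  ],
  "dp": [
    [0.5,1,-3],
    [0.5,1,-9],
    [0.5,1,-16],
    [0.5,1,-23],
    [0.5,1,-30],
    [0.5,1,-34],
    [0.5,1,-37],
    [0.5,1,-38],
    [0.5,1,-38]
  ],
  "fingers": [1,1,1,1,1,1,1,1,1]
}}

```text
time: 15.15
tcp_pos: [0.646, 0.1064, 0.0107]
orientation: [-0.228, 0.669, 0.228, 0.669]
force: [0.6, -0.8, -1.8]
opening: 0.0418
```

```bash
python3 v.py s12 scene 270 190 370 270 6
```

```text
15.2 [0.6461 0.1065 0.011 ] 0.041875945172588025 [-0.5 -0.8 -1.6] [ 0.46  0.53 -0.27  0.   -0.77 -1.38]
```

View pics/s12.png

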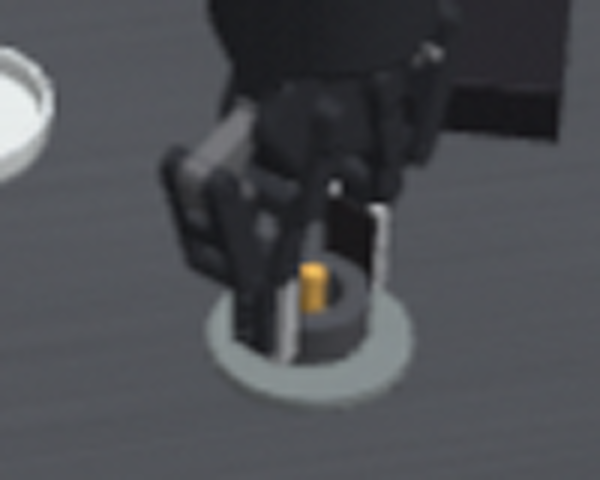

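The post shows through the bore. Two millimetres to go.

Call:
{"fn": "arm_command", "kwargs": {
  "rotation": [
    [0,0,0],
    [0,0,0],
    [0,0,0],
    [0,0,0]
  ],
  "dp": [
    [0,0,-1],
    [0,0,-2],
    [0,0,-2.5],
    [0,0,-2.5]
  ],
  "fingers": [1,1,1,1]
}}

```text
time: 15.6
tcp_pos: [0.6462, 0.1065, 0.0092]
orientation: [-0.228, 0.669, 0.228, 0.67]
force: [-1.9, 0.4, 3.7]
opening: 0.0415
```

Call:
{"fn": "arm_command", "kwargs": {
  "rotation": [
    [0,0,0],
    [0,0,0],
    [0,0,0],
    [0,0,0],
    [0,0,0],
    [0,0,0],
    [0,0,0],
    [0,0,0],
    [0,0,0]
  ],
  "dp": [
    [0,0,0],
    [0,0,0.5],
    [0,0,0.5],
    [0,0,0.5],
    [0,0,5],
    [0,0,25],
    [0,0,55],
    [0,0,90],
    [0,0,110]
  ],
  "fingers": [0,-0.2,-0.3,-0.3,-0.3,-0.3,-0.3,-0.3,-0.3]
}}

```text
time: 16.5
tcp_pos: [0.6471, 0.1067, 0.1216]
orientation: [-0.228, 0.668, 0.228, 0.671]
force: [1.2, -0.2, 1.2]
opening: 0.0555
```

```bash
python3 v.py s13 scene 270 150 370 270 5
```

```text
16.55 [0.6485 0.1071 0.1246] 0.05569524148639807 [1.3 0.8 2.6] [ 0.46  0.41 -0.17  0.   -0.98 -1.38]
```

View pics/s13.png

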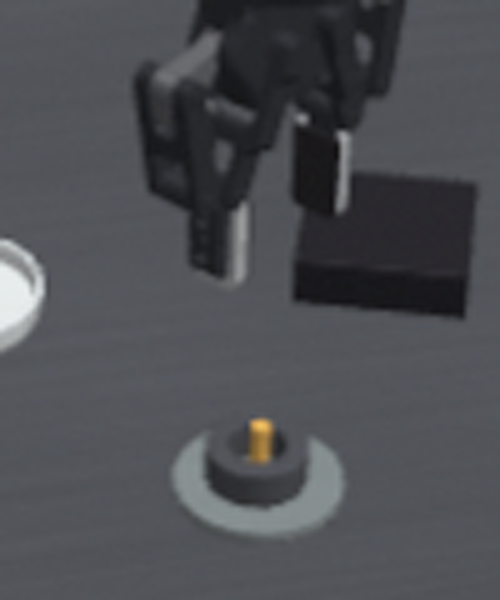

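The ring lies flat on the foot with the post through it. Now the block: I'll measure it again, then move over it.

Call:
{"fn": "arm_command", "kwargs": {
  "rotation": [
    [0,0,0],
    [0,0,0],
    [0,0,0],
    [0,0,0],
    [0,0,0],
    [0,0,0],
    [0,0,0],
    [0,0,0],
    [0,0,0]
  ],
  "dp": [
    [1,-30,10],
    [2,-70,10],
    [3,-110,10],
    [4,-150,10],
    [5,-190,10],
    [6,-220,10],
    [6,-230,10],
    [6,-230,10],
    [6,-230,10]
  ],
  "fingers": [-1,-1,-1,-1,-1,-1,-1,-1,-1]
}}

```text
time: 17.45
tcp_pos: [0.6519, -0.1232, 0.1282]
orientation: [-0.228, 0.669, 0.228, 0.669]
force: [0.0, -0.4, 0.8]
opening: 0.0855
```

```bash
python3 - <<'E'
from h import *
W=cloud(load('scene'))
def q(n,W,u0,v0,u1,v1,a,b):
    w=W[v0:v1,u0:u1].reshape(-1,3); w=w[(w[:,2]>a)&(w[:,2]<b)]; r=cv2.minAreaRect((w[:,:2]*1000).astype(np.float32)); print(n,len(w),np.round(r[0],1),np.round(r[1],1),round(r[2],1),np.median(w[:,2]).round(4))
q('block pre',W,180,205,260,290,.0425,.048)
q('base pre',W,175,205,260,290,.018,.0245)
q('ring',W,300,220,345,265,.022,.029)
c=cap('scene'); cv2.imwrite('pics/s14.png',cv2.resize(c['frame'][160:290,150:270],None,fx=4.5,fy=4.5,interpolation=cv2.INTER_CUBIC))
s=env.read_state(); print(s['tcp_pos'])
q('block',cloud(c),180,205,260,290,.0425,.048)
E
```

```text
block pre 484 [ 653.4 -123.9] [54.9 55.1] 37.0 0.0454
base pre 548 [ 593.4 -136. ] [189.  268.4] 70.3 0.0214
ring 183 [646.  104.5] [42.6 41.6] 27.7 0.0255
[ 0.65198591 -0.1226992   0.12827181]
block 483 [ 653.9 -123.7] [54.9 54.7] 36.5 0.0455
```

View pics/s14.png

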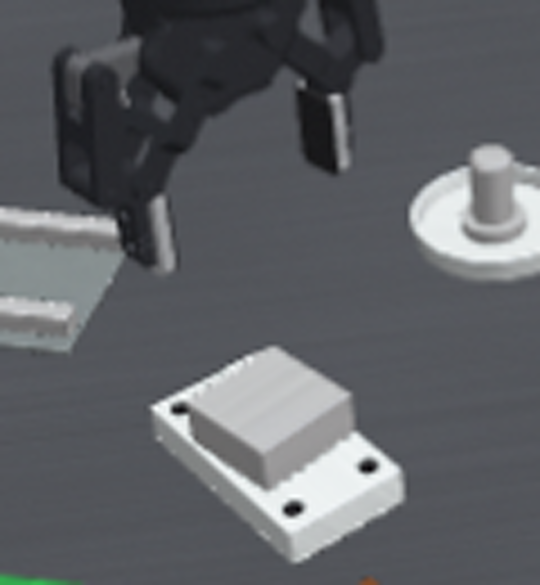

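Call:
{"fn": "arm_command", "kwargs": {
  "rotation": [
    [0,0,0],
    [0,0,0],
    [0,0,0],
    [0,0,0],
    [0,0,0],
    [0,0,0],
    [0,0,0],
    [0,0,0]
  ],
  "dp": [
    [1,-1,-20],
    [1,-1,-45],
    [1,-1,-70],
    [1,-1,-90],
    [1,-1,-104],
    [1,-1,-104],
    [1,-1,-104],
    [1,-1,-104]
  ],
  "fingers": [-1,-1,-1,-1,-1,-0.6,-0.5,-0.5]
}}

```text
time: 18.3
tcp_pos: [0.6539, -0.1243, 0.0256]
orientation: [-0.228, 0.669, 0.228, 0.67]
force: [0.2, 0.2, 0.6]
opening: 0.0643
```

```bash
python3 v.py s15 scene 165 190 265 290 6
```

```text
18.35 [ 0.6538 -0.1244  0.0257] 0.06356864444351394 [-0.   0.1 -0. ] [ 0.1   0.52 -0.24  0.   -0.81 -1.02]
```

View pics/s15.png

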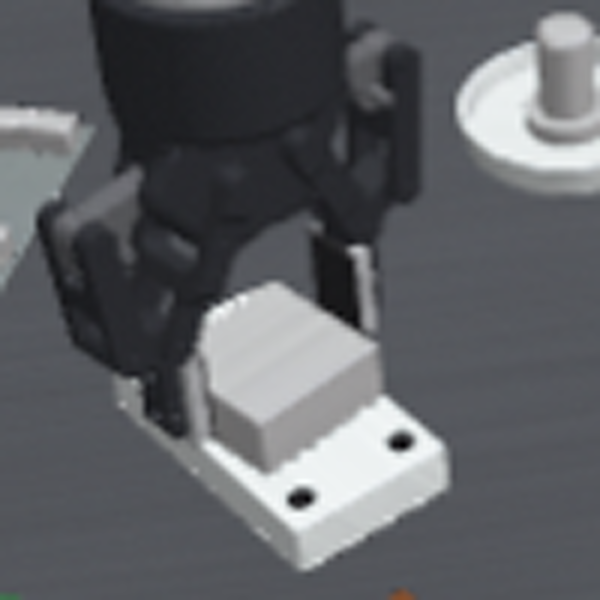

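The pads stand on both sides of the block and clear the base plate. I'll close and lift.

Call:
{"fn": "arm_command", "kwargs": {
  "rotation": [
    [0,0,0],
    [0,0,0],
    [0,0,0],
    [0,0,0],
    [0,0,0],
    [0,0,0]
  ],
  "dp": [
    [0,0,0],
    [0,0,0],
    [0,0,0],
    [0,0,0],
    [0,0,0],
    [0,0,0]
  ],
  "fingers": [-0.4,-0.2,0,1,1,1]
}}

```text
time: 18.95
tcp_pos: [0.6534, -0.1246, 0.0256]
orientation: [-0.228, 0.669, 0.228, 0.67]
force: [-2.2, 0.6, 6.0]
opening: 0.0501
```

Call:
{"fn": "arm_command", "kwargs": {
  "rotation": [
    [0,0,0],
    [0,0,0],
    [0,0,0],
    [0,0,0],
    [0,0,0],
    [0,0,0],
    [0,0,0],
    [0,0,0]
  ],
  "dp": [
    [0,0,2],
    [0,0,5],
    [0,0,12],
    [0,0,25],
    [0,0,42],
    [0,0,60],
    [0,0,70],
    [0,0,70]
  ],
  "fingers": [1,1,1,1,1,1,1,1]
}}

```text
time: 19.75
tcp_pos: [0.6542, -0.1246, 0.0967]
orientation: [-0.228, 0.668, 0.227, 0.671]
force: [0.1, -0.2, -3.2]
opening: 0.0507
```

```bash
python3 v.py s16 scene 150 160 270 290 4.5
```

```text
19.8 [ 0.6533 -0.1245  0.0952] 0.05047258499338149 [-1.1 -0.  -4.6] [ 0.1   0.45 -0.18 -0.   -0.94 -1.02]
```

View pics/s16.png

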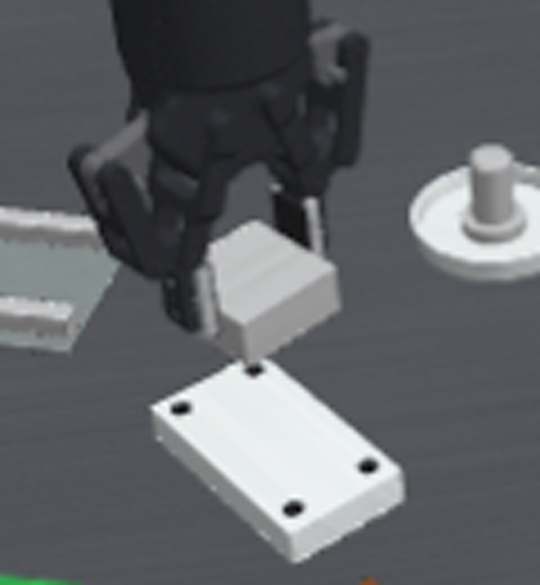

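Call:
{"fn": "arm_command", "kwargs": {
  "rotation": [
    [0,0,0],
    [0,0,2],
    [0,0,5],
    [0,0,8],
    [0,0,11],
    [0,0,14],
    [0,0,17],
    [0,0,20],
    [0,0,23],
    [0,0,26],
    [0,0,29],
    [0,0,31]
  ],
  "dp": [
    [-4,8,0],
    [-12,25,0],
    [-23,50,0],
    [-35,75,0],
    [-46,100,0],
    [-58,125,0],
    [-70,150,0],
    [-81,175,0],
    [-93,200,0],
    [-104,225,0],
    [-116,250,0],
    [-128,275,0]
  ],
  "fingers": [1,1,1,1,1,1,1,1,1,1,1,1]
}}

```text
time: 21.0
tcp_pos: [0.523, 0.1518, 0.0937]
orientation: [-0.399, 0.584, 0.4, 0.583]
force: [0.5, -0.6, -3.5]
opening: 0.0503
```

Call:
{"fn": "arm_command", "kwargs": {
  "rotation": [
    [0,0,0],
    [0,0,0],
    [0,0,0],
    [0,0,0],
    [0,0,0],
    [0,0,0],
    [0,0,0],
    [0,0,0],
    [0,0,0],
    [0,0,0]
  ],
  "dp": [
    [-10,22,0],
    [-18,40,0],
    [-23,51,0],
    [-25,55,0],
    [-25,55,-10],
    [-25,55,-22],
    [-25,55,-35],
    [-25,55,-45],
    [-25,55,-50],
    [-25,55,-50]
  ],
  "fingers": [1,1,1,1,1,1,1,1,1,1]
}}

```text
time: 22.0
tcp_pos: [0.4996, 0.2045, 0.0431]
orientation: [-0.398, 0.585, 0.398, 0.584]
force: [0.4, -0.3, -5.0]
opening: 0.0504
```

```bash
python3 v.py s17 scene 290 120 410 240 5;python3 v.py t17 top 150 210 250 300 6
python3 - <<'E'
from h import *
W=cloud(load('scene'))
u0,v0,u1,v1=320,160,385,220
w=W[v0:v1,u0:u1].reshape(-1,3); w=w[abs(w[:,2]-.0675)<.0025]; print(len(w),cv2.minAreaRect((w[:,:2]*1000).astype(np.float32)),w.mean(0))
E
```

```text
22.05 [0.5    0.2049 0.0438] 0.050673795616482914 [-0.  -0.  -4.2] [ 0.75  0.34 -0.51  0.   -0.72 -1.13]
22.1 [0.5002 0.2053 0.0443] 0.0506167259814871 [-0.6 -0.3 -4.4] [ 0.75  0.34 -0.51  0.   -0.72 -1.13]
32 ((507.7931213378906, 204.92396545410156), (47.83292007446289, 59.62314987182617), 19.07659149169922) [0.52069012 0.19471804 0.0669626 ]
```

View pics/s17.png

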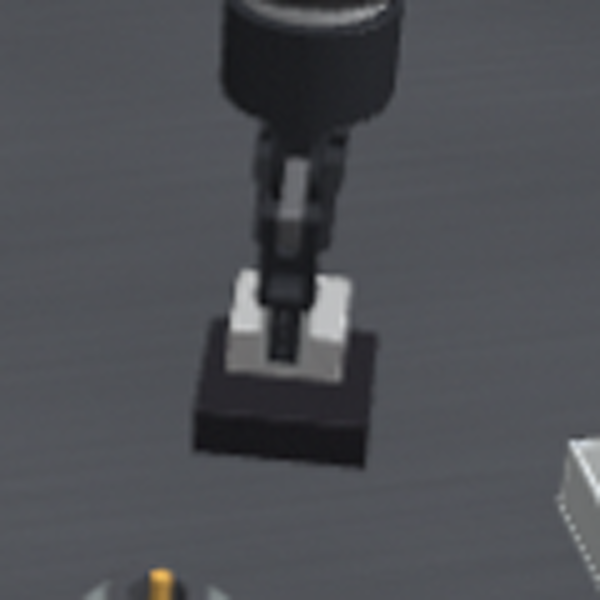

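View pics/t17.png

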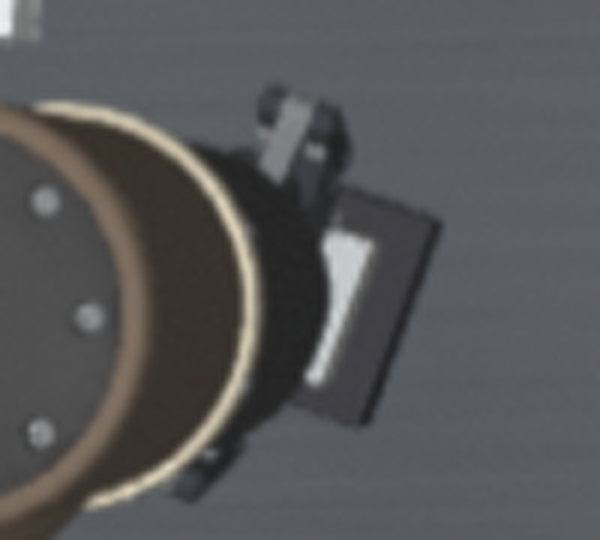

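The block hangs square over the granite, about 14 mm up. I'll lower it.

Call:
{"fn": "arm_command", "kwargs": {
  "rotation": [
    [0,0,0],
    [0,0,0],
    [0,0,0],
    [0,0,0],
    [0,0,0],
    [0,0,0],
    [0,0,0]
  ],
  "dp": [
    [0,0,-3],
    [0,0,-6],
    [0,0,-9],
    [0,0,-11],
    [0,0,-12],
    [0,0,-12],
    [0,0,-12]
  ],
  "fingers": [1,1,1,1,1,1,1]
}}

```text
time: 22.8
tcp_pos: [0.5, 0.2054, 0.0324]
orientation: [-0.398, 0.584, 0.398, 0.584]
force: [-0.7, 0.5, -3.9]
opening: 0.0502
```

Call:
{"fn": "arm_command", "kwargs": {
  "rotation": [
    [0,0,0],
    [0,0,0],
    [0,0,0]
  ],
  "dp": [
    [0,0,-1],
    [0,0,-1.5],
    [0,0,-1.5]
  ],
  "fingers": [1,1,1]
}}

```text
time: 23.1
tcp_pos: [0.4999, 0.2054, 0.0307]
orientation: [-0.398, 0.584, 0.398, 0.584]
force: [0.1, 0.3, -4.4]
opening: 0.0506
```

Call:
{"fn": "arm_command", "kwargs": {
  "rotation": [
    [0,0,0],
    [0,0,0],
    [0,0,0]
  ],
  "dp": [
    [0,0,-1],
    [0,0,-1.5],
    [0,0,-1.5]
  ],
  "fingers": [1,1,1]
}}

```text
time: 23.4
tcp_pos: [0.5, 0.2054, 0.0305]
orientation: [-0.398, 0.584, 0.398, 0.584]
force: [-5.6, -1.1, 9.4]
opening: 0.0509
```

Call:
{"fn": "arm_command", "kwargs": {
  "rotation": [
    [0,0,0],
    [0,0,0],
    [0,0,0],
    [0,0,0],
    [0,0,0],
    [0,0,0],
    [0,0,0],
    [0,0,0],
    [0,0,0]
  ],
  "dp": [
    [0,0,0.5],
    [0,0,1],
    [0,0,1],
    [0,0,1],
    [0,0,5],
    [0,0,25],
    [0,0,55],
    [0,0,90],
    [0,0,100]
  ],
  "fingers": [-0.3,-0.6,-0.6,-0.6,-0.6,-0.6,-0.6,-0.6,-0.6]
}}

```text
time: 24.3
tcp_pos: [0.5017, 0.2065, 0.1332]
orientation: [-0.399, 0.582, 0.398, 0.586]
force: [-0.1, 0.8, -0.1]
opening: 0.0682
```

```bash
python3 v.py s18 scene 290 130 410 240 5
python3 - <<'E'
from h import *
W=cloud(load('scene'))
def q(n,W,u0,v0,u1,v1,a,b):
    w=W[v0:v1,u0:u1].reshape(-1,3); w=w[(w[:,2]>a)&(w[:,2]<b)]; r=cv2.minAreaRect((w[:,:2]*1000).astype(np.float32)); print(n,len(w),np.round(r[0],1),np.round(r[1],1),round(r[2],1),np.median(w[:,2]).round(4))
q('block',W,320,165,385,215,.046,.054)
q('base',W,180,225,250,290,.0185,.0245)
E
```

```text
24.35 [0.5016 0.2066 0.1333] 0.06835604682245995 [1.7 0.3 1.5] [ 0.75  0.23 -0.42  0.   -0.92 -1.13]
block 314 [499.1 204.4] [52.2 56.8] 68.6 0.0509
base 1131 [ 673.5 -111.6] [161.   61.2] 30.6 0.0215
```

View pics/s18.png

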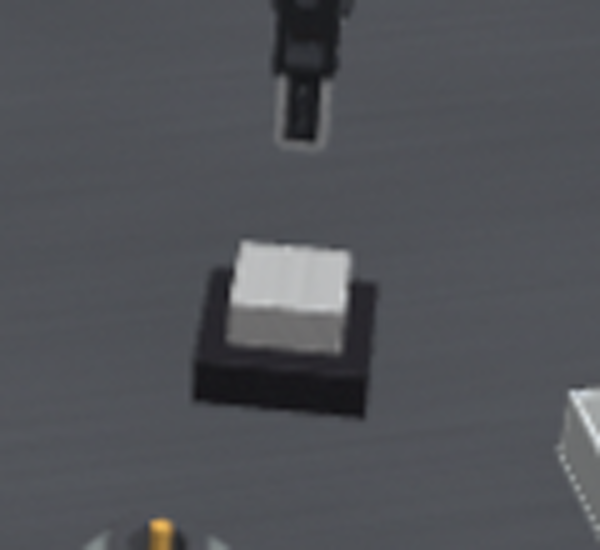

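The block lies centred on the granite at (499,204.5), top at 50 mm. Now I'll measure the base plate from the top camera while going there.

```bash
python3 - <<'E'
from h import *
for cam,b in (('top',(315,145,385,220)),('scene',(180,225,245,285))):
    W=cloud(cap(cam)); u0,v0,u1,v1=b; w=W[v0:v1,u0:u1]; z=w[...,2]
    k,l,st,ce=cv2.connectedComponentsWithStats(((z>.017)&(z<.0245)).astype(np.uint8)); i=1+np.argmax(st[1:,4])
    q=w[l==i]; r=cv2.minAreaRect((q[:,:2]*1000).astype(np.float32)); print(cam,len(q),r,q.mean(0),np.median(q[:,2]))
s=env.read_state(); print(s['tcp_pos']); m=R.from_quat(s['orientation']).as_matrix(); print(np.degrees(np.arctan2(m[1,1],m[0,1])))
E
```

```text
top 1236 ((651.537841796875, -124.27986145019531), (109.59284973144531, 60.652931213378906), 31.13430404663086) [ 0.65176323 -0.12383705  0.02079755] 0.020776584130504427
scene 1172 ((653.3276977539062, -123.3398208618164), (113.68089294433594, 61.620182037353516), 30.7807674407959) [ 0.65684092 -0.12288904  0.02132608] 0.021419793424157174
[0.50004987 0.20559122 0.12978116]
158.55209892281337
```

Call:
{"fn": "arm_command", "kwargs": {
  "rotation": [
    [0,0,-4],
    [0,0,-8],
    [0,0,-12],
    [0,0,-16],
    [0,0,-20],
    [0,0,-24],
    [0,0,-28],
    [0,0,-32],
    [0,0,-36],
    [0,0,-37.5],
    [0,0,-37.5],
    [0,0,-37.5]
  ],
  "dp": [
    [14,-30,0],
    [30,-65,0],
    [46,-100,0],
    [62,-135,0],
    [79,-170,0],
    [95,-205,0],
    [111,-240,0],
    [127,-275,0],
    [143,-310,0],
    [152,-329,0],
    [152,-329,0],
    [152,-329,0]
  ],
  "fingers": [-1,-1,-1,-1,-1,-1,-1,-1,-1,-1,-1,-1]
}}

```text
time: 25.65
tcp_pos: [0.6509, -0.124, 0.1271]
orientation: [-0.189, 0.682, 0.189, 0.68]
force: [0.4, 0.9, 0.1]
opening: 0.0853
```

```bash
python3 v.py s19 scene 150 160 270 290 4.5; python3 - <<'E'
from h import *
s=env.read_state(); m=R.from_quat(s['orientation']).as_matrix(); print(np.degrees(np.arctan2(m[1,1],m[0,1])))
E
```

```text
25.7 [ 0.651  -0.1233  0.1277] 0.08556498353966734 [ 0.6  0.6 -0.6] [ 0.11  0.42 -0.15 -0.   -1.01 -1.13]
121.07180496188967
```

View pics/s19.png

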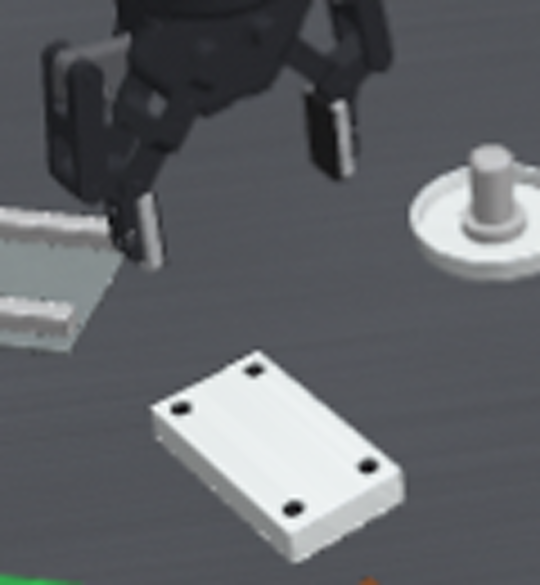

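Call:
{"fn": "arm_command", "kwargs": {
  "rotation": [
    [0,0,0],
    [0,0,0],
    [0,0,0],
    [0,0,0],
    [0,0,0],
    [0,0,0],
    [0,0,0],
    [0,0,0],
    [0,0,0]
  ],
  "dp": [
    [0,-1,-25],
    [0,-1,-55],
    [0,-1,-80],
    [0,-1,-100],
    [0,-1,-115],
    [0,-1,-122],
    [0,-1,-123],
    [0,-1,-123],
    [0,-1,-123]
  ],
  "fingers": [-1,-1,-1,-1,-1,-1,-1,-0.8,-0.7]
}}

```text
time: 26.6
tcp_pos: [0.6527, -0.1245, 0.0075]
orientation: [-0.19, 0.681, 0.189, 0.682]
force: [0.3, 0.7, 0.8]
opening: 0.0729
```

```bash
python3 v.py s20 scene 165 190 265 290 6
```

```text
26.65 [ 0.6527 -0.1245  0.0074] 0.07234026290825629 [-0.1  0.2 -0.7] [ 0.1   0.55 -0.25  0.   -0.77 -1.13]
```

View pics/s20.png

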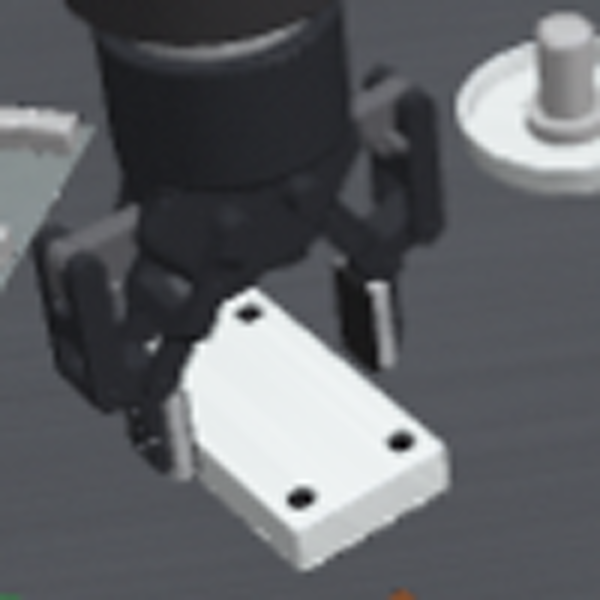

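The pads straddle the plate's middle. I'll go 4 mm deeper, close, then lift.

Call:
{"fn": "arm_command", "kwargs": {
  "rotation": [
    [0,0,0],
    [0,0,0],
    [0,0,0],
    [0,0,0],
    [0,0,0],
    [0,0,0],
    [0,0,0],
    [0,0,0]
  ],
  "dp": [
    [0,0,-2],
    [0,0,-4],
    [0,0,-4],
    [0,0,-4],
    [0,0,-4],
    [0,0,-4],
    [0,0,-4],
    [0,0,-4]
  ],
  "fingers": [-0.7,-0.7,-0.5,-0.3,0,1,1,1]
}}

```text
time: 27.45
tcp_pos: [0.652, -0.1246, 0.0027]
orientation: [-0.189, 0.681, 0.189, 0.681]
force: [-0.8, 0.9, 4.3]
opening: 0.0582
```

Call:
{"fn": "arm_command", "kwargs": {
  "rotation": [
    [0,0,0],
    [0,0,0],
    [0,0,0],
    [0,0,0],
    [0,0,0],
    [0,0,0],
    [0,0,0],
    [0,0,0]
  ],
  "dp": [
    [0,0,2],
    [0,0,5],
    [0,0,12],
    [0,0,25],
    [0,0,42],
    [0,0,60],
    [0,0,70],
    [0,0,70]
  ],
  "fingers": [1,1,1,1,1,1,1,1]
}}

```text
time: 28.25
tcp_pos: [0.6533, -0.1246, 0.0747]
orientation: [-0.19, 0.68, 0.189, 0.683]
force: [0.0, -0.4, -4.1]
opening: 0.059
```

```bash
python3 v.py s21 scene 150 160 270 290 4.5
```

```text
28.3 [ 0.6524 -0.1245  0.0733] 0.058349724755658056 [ 0.8  0.  -4.6] [ 0.1   0.47 -0.2  -0.   -0.9  -1.13]
```

View pics/s21.png

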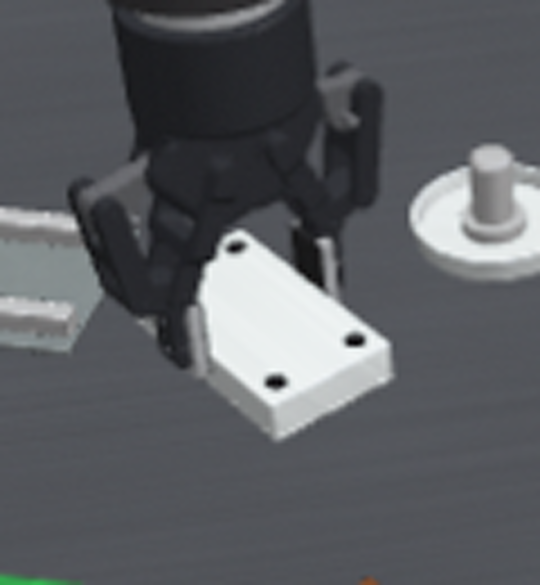

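The plate is held level. Next I'll carry it to the parallels at (491,-239), turning -52°.

Call:
{"fn": "arm_command", "kwargs": {
  "rotation": [
    [0,0,-1],
    [0,0,-4],
    [0,0,-9],
    [0,0,-14],
    [0,0,-19],
    [0,0,-24],
    [0,0,-29],
    [0,0,-34],
    [0,0,-39],
    [0,0,-44],
    [0,0,-49],
    [0,0,-52]
  ],
  "dp": [
    [-4,-3,0],
    [-14,-10,0],
    [-30,-21,0],
    [-46,-32,0],
    [-62,-43,0],
    [-78,-55,0],
    [-94,-67,0],
    [-110,-78,0],
    [-126,-89,0],
    [-142,-101,0],
    [-156,-111,0],
    [-161,-114,0]
  ],
  "fingers": [1,1,1,1,1,1,1,1,1,1,1,1]
}}

```text
time: 29.5
tcp_pos: [0.4883, -0.2393, 0.0713]
orientation: [0.13, 0.696, -0.13, 0.694]
force: [0.7, 0.1, -4.5]
opening: 0.0582
```

Call:
{"fn": "arm_command", "kwargs": {
  "rotation": [
    [0,0,0],
    [0,0,0],
    [0,0,0],
    [0,0,0],
    [0,0,0],
    [0,0,0]
  ],
  "dp": [
    [0,0,0],
    [0,0,-8],
    [0,0,-20],
    [0,0,-30],
    [0,0,-35],
    [0,0,-35]
  ],
  "fingers": [1,1,1,1,1,1]
}}

```text
time: 30.1
tcp_pos: [0.4902, -0.2383, 0.0358]
orientation: [0.128, 0.696, -0.128, 0.694]
force: [0.0, 0.4, -3.8]
opening: 0.0585
```

```bash
python3 v.py s22 scene 95 140 215 260 5;python3 v.py t22 top 350 200 450 300 6
python3 - <<'E'
from h import *
W=cloud(load('scene'))
u0,v0,u1,v1=110,180,200,250
w=W[v0:v1,u0:u1].reshape(-1,3); z0=.0565
w=w[abs(w[:,2]-z0)<.003]; print(len(w),cv2.minAreaRect((w[:,:2]*1000).astype(np.float32)),w.mean(0))
s=env.read_state(); m=R.from_quat(s['orientation']).as_matrix(); print(np.degrees(np.arctan2(m[1,1],m[0,1])))
E
```

```text
30.15 [ 0.4907 -0.2384  0.0365] 0.058495971196574466 [ 0.5  0.  -4. ] [-0.09  0.36 -0.51  0.   -0.71 -1.84]
30.2 [ 0.4911 -0.2385  0.0371] 0.05823539540668055 [ 0.3 -0.4 -3.5] [-0.09  0.36 -0.51  0.   -0.71 -1.84]
654 ((498.0313415527344, -242.06341552734375), (83.0069580078125, 107.07099151611328), 55.89918518066406) [ 0.49928503 -0.24475845  0.05541113]
69.09555223953627
```

View pics/s22.png

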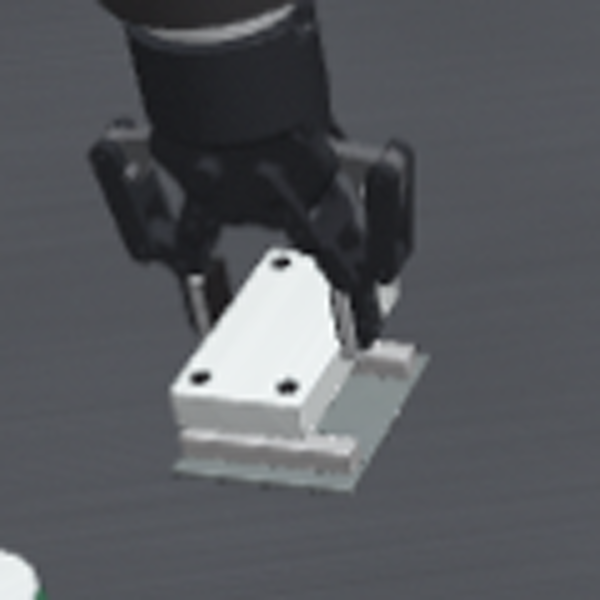

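View pics/t22.png

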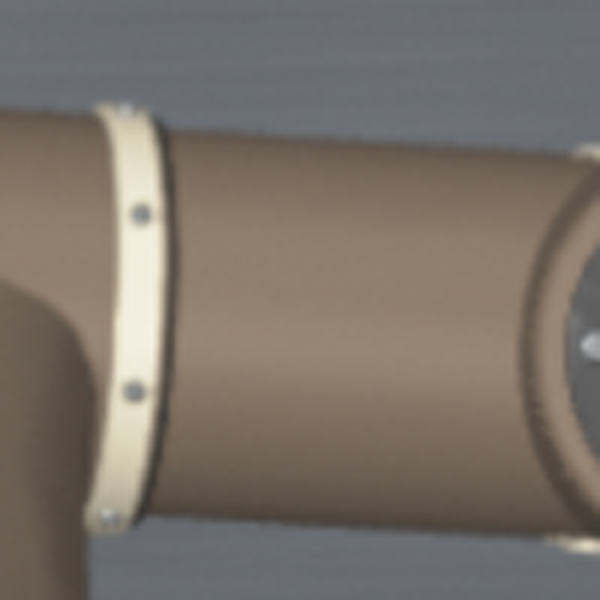

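The plate hangs square over both bars, about 18 mm up. I'll lower it in steps.

Call:
{"fn": "arm_command", "kwargs": {
  "rotation": [
    [0,0,0],
    [0,0,0],
    [0,0,0],
    [0,0,0],
    [0,0,0],
    [0,0,0],
    [0,0,0],
    [0,0,0]
  ],
  "dp": [
    [0,0,-4],
    [0,0,-8],
    [0,0,-12],
    [0,0,-15],
    [0,0,-16],
    [0,0,-16.5],
    [0,0,-16.5],
    [0,0,-16.5]
  ],
  "fingers": [1,1,1,1,1,1,1,1]
}}

```text
time: 31.0
tcp_pos: [0.4911, -0.2386, 0.0209]
orientation: [0.128, 0.695, -0.128, 0.695]
force: [-0.5, 0.4, -3.3]
opening: 0.0584
```

Call:
{"fn": "arm_command", "kwargs": {
  "rotation": [
    [0,0,0],
    [0,0,0],
    [0,0,0]
  ],
  "dp": [
    [0,0,-1],
    [0,0,-2],
    [0,0,-2]
  ],
  "fingers": [1,1,1]
}}

```text
time: 31.3
tcp_pos: [0.4909, -0.2386, 0.0187]
orientation: [0.128, 0.695, -0.128, 0.695]
force: [0.0, -0.0, -3.5]
opening: 0.058
```

Call:
{"fn": "arm_command", "kwargs": {
  "rotation": [
    [0,0,0],
    [0,0,0],
    [0,0,0]
  ],
  "dp": [
    [0,0,-1],
    [0,0,-1.5],
    [0,0,-1.5]
  ],
  "fingers": [1,1,1]
}}

```text
time: 31.6
tcp_pos: [0.491, -0.2386, 0.0186]
orientation: [0.128, 0.695, -0.128, 0.695]
force: [-4.8, 2.8, 11.0]
opening: 0.0586
```

```bash
python3 v.py s23 scene 95 140 215 260 5
```

```text
31.65 [ 0.491  -0.2386  0.0186] 0.05839195635230775 [-3.3  2.9 11.3] [-0.09  0.38 -0.52  0.   -0.66 -1.84]
```

View pics/s23.png

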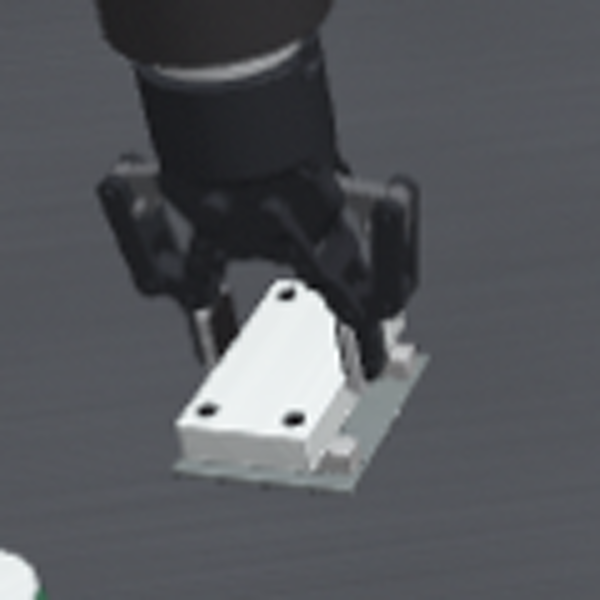

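Seated, with an 11 N contact force. I'll release and rise.

Call:
{"fn": "arm_command", "kwargs": {
  "rotation": [
    [0,0,0],
    [0,0,0],
    [0,0,0],
    [0,0,0],
    [0,0,0],
    [0,0,0],
    [0,0,0],
    [0,0,0],
    [0,0,0]
  ],
  "dp": [
    [0,0,0.5],
    [0,0,1],
    [0,0,1],
    [0,0,1],
    [0,0,5],
    [0,0,25],
    [0,0,60],
    [0,0,100],
    [0,0,130]
  ],
  "fingers": [-0.6,-1,-1,-1,-1,-1,-1,-1,-1]
}}

```text
time: 32.55
tcp_pos: [0.4914, -0.2388, 0.1499]
orientation: [0.128, 0.695, -0.128, 0.696]
force: [0.2, 0.4, -0.3]
opening: 0.0854
```

Call:
{"fn": "arm_command", "kwargs": {
  "rotation": [
    [0,0,0],
    [0,0,0],
    [0,0,0],
    [0,0,0],
    [0,0,0],
    [0,0,0],
    [0,0,0],
    [0,0,0]
  ],
  "dp": [
    [15,30,20],
    [30,60,40],
    [45,90,50],
    [60,120,50],
    [75,150,50],
    [90,180,50],
    [90,180,50],
    [90,180,50]
  ],
  "fingers": [-1,-1,-1,-1,-1,-1,-1,-1]
}}

```text
time: 33.35
tcp_pos: [0.581, -0.0579, 0.1972]
orientation: [0.128, 0.696, -0.128, 0.695]
force: [0.0, -0.2, 0.3]
opening: 0.0853
```

```bash
python3 v.py s24 scene 60 120 480 400 1.8;python3 v.py t24 top 110 100 500 310 2
python3 - <<'E'
from h import *
def q(n,W,u0,v0,u1,v1,a,b):
    w=W[v0:v1,u0:u1]; z=w[...,2]
    k,l,st,ce=cv2.connectedComponentsWithStats(((z>a)&(z<b)).astype(np.uint8)); 
    if k<2: print(n,'none');return
    i=1+np.argmax(st[1:,4]); w=w[l==i]
    r=cv2.minAreaRect((w[:,:2]*1000).astype(np.float32)); print(n,len(w),np.round(r[0],1),np.round(r[1],1),round(r[2],1),np.median(w[:,2]).round(4))
W=cloud(load('scene'))
q('base',W,115,185,200,250,.0325,.0405)
q('block',W,320,165,385,215,.046,.054)
q('punch',W,240,180,285,225,.044,.055)
q('ring',W,300,220,345,265,.022,.029)
q('tin',W,70,245,115,300,.076,.085)
W=cloud(load('top'))
q('T base',W,370,210,440,290,.0325,.0405)
q('T block',W,165,225,235,290,.045,.054)
q('T tin',W,430,140,475,190,.06,.1)
q('T box',W,115,150,170,225,.02,.05)
E
```

```text
33.4 [ 0.5807 -0.0586  0.1972] 0.08542967918828995 [-0.1 -0.1 -0.2] [ 0.23  0.23 -0.24 -0.   -1.09 -2.17]
33.45 [ 0.5805 -0.059   0.1973] 0.0853336128681313 [-0.6 -0.2  0.9] [ 0.23  0.23 -0.24 -0.   -1.09 -2.17]
base 853 [ 492.3 -240.1] [ 63.6 114. ] 68.4 0.0379
block 317 [500.5 204. ] [52.  56.8] 68.6 0.0507
punch 53 [495.2  -2.4] [19.8 21. ] 27.0 0.0493
ring 196 [645.7 103.3] [42.  42.6] 23.2 0.0253
tin 492 [ 683.9 -346.8] [57.1 52.9] 30.0 0.0806
T base 1360 [ 492.7 -238.8] [ 61.8 110.9] 68.9 0.0369
T block none
T tin 655 [ 682.8 -344.8] [56.9 58.7] 77.1 0.0801
T box 317 [669.7 328.6] [63.7 91.7] 85.6 0.0326
```

View pics/s24.png

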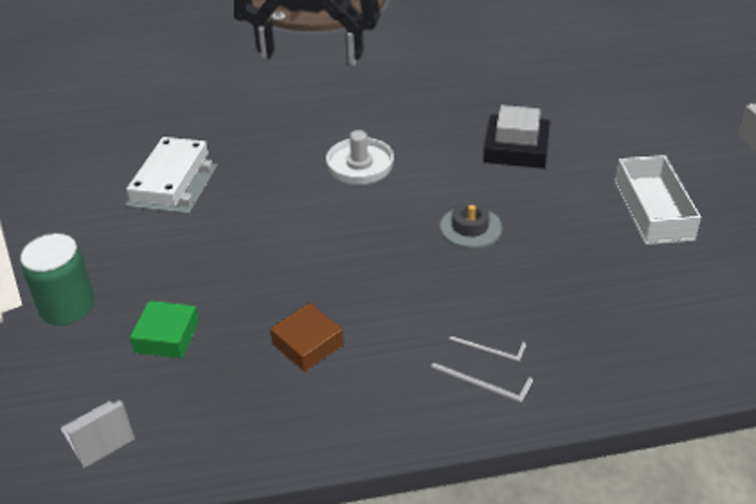

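View pics/t24.png

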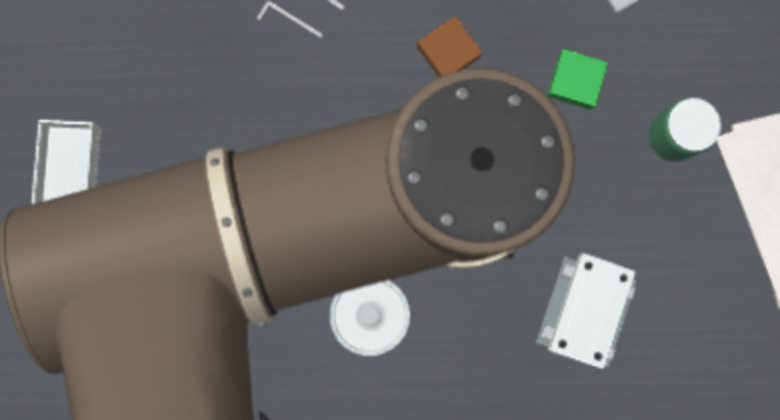

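```bash
python3 - <<'E'
from h import *
c=load('top'); cv2.imwrite('pics/t25.png',cv2.resize(c['frame'][210:300,360:450],None,fx=6.5,fy=6.5,interpolation=cv2.INTER_CUBIC))
# predicted pixels of sheet and bar corners for centre (491,-239), x axis -21deg
K=np.array([[c['fx'],0,c['cx']],[0,c['fy'],c['cy']],[0,0,1.]]);r=rot(c)
a=np.radians(-21);Rz=np.array([[np.cos(a),-np.sin(a)],[np.sin(a),np.cos(a)]])
def px(l,z,cen=(.491,-.239)):
    P=np.c_[np.array(l)@Rz.T/1000+cen,np.full(len(l),z)]
    p,_=cv2.projectPoints(P,r.T,-r.T@c['position'],K,np.array([float(c['k1']),0,0,0])); return ((p[:,0]-[360,210])*6.5).round().astype(int)
im=cv2.imread('pics/t25.png')
for l,z,col in (([(-50,-42),(50,-42),(50,42),(-50,42)],.004,(0,0,255)),([(-55,-30),(55,-30),(55,30),(-55,30)],.036,(255,0,0)),([(-41,-40),(-29,-40),(-29,40),(-41,40)],.016,(0,200,0)),([(29,-40),(41,-40),(41,40),(29,40)],.016,(0,200,0))):
    cv2.polylines(im,[px(l,z)],True,col,1)
cv2.imwrite('pics/t25.png',im)
E
```

```text
(no output)
```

View pics/t25.png

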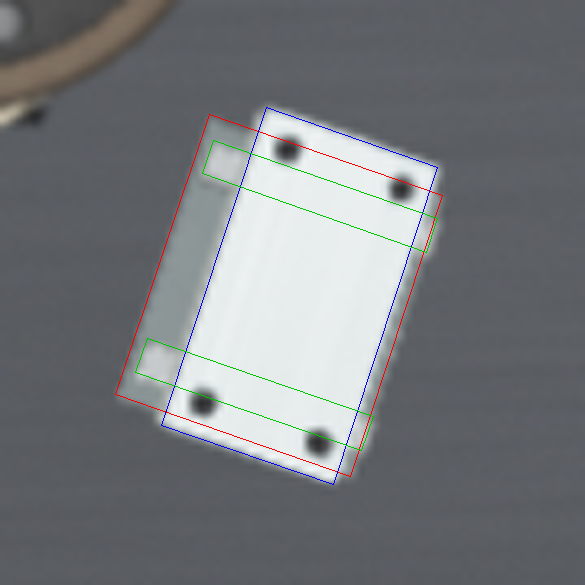

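The model outlines, drawn centred on the parallels, match the plate, sheet and bars in the picture. The plate is therefore centred to about 2 mm. Handing in.

```bash
python3 - <<'E'
from h import *
s=env.read_state(); print(s['time'],abs(s['joint_velocities']).max(),s['force'].round(1)); print(env.close_job())
E
```

```text
33.45 0.012046642428618727 [-0.6 -0.2  0.9]
the job is handed in; nothing more can be done
None
```

I took the stack apart from the top and set all four parts on their stations in the order asked. I handed the job in at 33.45 s with the gripper open and clear; it reports no verdict. Each part was lowered until the wrist force showed contact, then let go, and I looked before moving on.

Last positions measured in the images, in mm:

| Part | Position (x, y) | Station (x, y) | Last check |
|---|---|---|---|
| Punch | (495, -2) | dish (494.5, -2) | stands upright |
| Ring | (646, 103–104) | post (645.5, 105.5) | flat on the foot, post through it |
| Block | (500, 204) | granite (500, 205.5) | top about 51, expected 49 |
| Base plate | (492.5, -239) | parallels (491, -239) | top 37–38, expected 36; within about 0.5° of their x axis |

- **Heights:** tops read 1–2 mm high, as does the depth reading of the bare table.
- **Tin:** it had not moved beyond measurement error, at most about 2 mm.
- **Parts box:** the final top view had the arm covering part of the box, so its centre came out skewed there. The arm never went near it, and it looks unmoved in the scene picture.
- **Block:** the last top view of it was also covered by the arm, so its position comes from the scene camera only.

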